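Demould the cast pendulum arms and shut the heater down

ROBOT

A 6-joint arm with a two-finger parallel gripper is mounted at the origin on the work surface. World frame = base frame: x ahead of the robot, y to its left, z up, the work surface at z = 0. Lengths are in mm, angles in rad, forces in N, time in s.
With the tool pointing down it reaches from about 400 to 825 mm from the base axis. Payload 7 kg.
Tool frame: the origin (TCP) lies at the centre of the arm's flange, where the gripper is bolted on; the fingertips stand 178 mm ahead of it and the grasp point (between the pads) lies 159 mm ahead of it; x points along the fingers, y is the direction in which the jaws open and shut, and the axes are right-handed (so a half turn about x gives the same grasp; the last joint's range is limited). The gripper opens to 88 mm and grips with 3 to 60 N. Pads are 19 mm wide; open, the fingers measure 130 mm over their backs; the gripper's body (78 mm by 193 mm) begins 47 mm behind the grasp point.
Start: joints at [-0.869, 0.359, 0.012, 0, -1.224, -0.288], TCP at [271.384, -618.018, 404.661] pointing down, gripper open.
Joint ranges: [-3.07, 3.07], [-1.43, 2.12], [-1.02, 1.25], [-3.03, 1.67], [-3.05, -0], [-3.03, 3.03]. Speed limits (rad/s): [2.39, 2.39, 3.01, 3.14, 3.14, 3.14].

INTERFACE

Orientations are given as a rotation vector (axis times angle).
In Python, from rig import sensors, cams, ctrl gives the robot as it stands.
- The arm moves only by the tool carry_out, never from a script. Its arguments are lists of equal length, an entry for each row: "jaw": the closure in counts, from 0 (fully open) to 255 (shut); "translation": the shift along the tool's x, y, z in units of 0.3 m (1.0 is 0.3 m), a list of three; "yaw": the turn about the tool's x in units of 0.5 rad (1.0 is 0.5 rad). A call has 1 to 10 rows; each row is the pose to reach, as a shift and turn from the pose measured when the call began, along the tool's axes at that moment; what a row does not reach only later rows make up. A row lasts 1/10 s, in which the tool goes at most 50 mm and 8.59 degrees, less where a joint would pass 70% of its speed; a pose out of reach is approached as far as the arm can. A call with a number of a shift or a turn outside -1 to 1 is refused whole. A call with a gripper value outside its range is refused whole. The fingers move at their own pace and stop on an object; "squeeze" is the grip in N (left out, the last holds). Time passes only in rows, so rows that repeat a pose let the fingers close. It gives the time, the measured TCP pose, the force and the opening at its end, in the units of the state.
- sensors.get_obs(): the state, without advancing time (a new reading comes with each control period).
- cams.camera(name): name is "scene" or "top" or "wrist"; returns the picture (480x640x3 uint8, red, green, blue); there is no depth.
- cams.camera_model(name): a dict with "fx", "fy", "cx", "cy" (pixels), "k1" (the pictures are not rectified: a ray, as slopes to the right and down, at radius r is drawn at 1 + k1 r^2 times it, then the intrinsics apply), "R" (3x3) and "t" (3): a world point X has camera coordinates R X + t. Camera axes: x right, y down, z forward; pixel columns grow to the right and rows downward; lengths in mm; the calibration is good to about 2 mm. A picture is of the moment at which its call begins: read the wrist's pose just before it. camera_model takes no time and is no camera call; for the wrist camera it gives the pose at the moment of the call.
- ctrl.close_job(): hands the job in, once; it reports no verdict.
Trained networks look in the newest picture that a camera, given by its name, has taken for a name from the list of things; names that differ only in an ending like _2 or _b are one class to them, and where a whole thing is asked for, a point or a joint stands for the part that bears it (a point fixed in the world has none). Each returns a list of dicts, best first, with "score" (0 to 1); they miss things now and then, are a little off and sometimes report something else, mostly with a low value. They report only what shows in the picture. A call takes as long as a camera call.
- cams.search_frame(camera, query): "rect" ([left, top, width, height] in pixels, round what is visible of it).
- cams.cut_out(camera, query): "mask" (480x640 bool, what is visible of it) and "rect" ([left, top, width, height] in pixels, round what is visible of it).
- cams.landmark_of(camera, query): "uv" ([column, row] in pixels: a listed point, or the origin of a listed thing).
The state is a dict: "time": time; "joint_positions": joint angles; "qvel": joint speeds; "joint_torque": joint torques, N m; "eef_pos": TCP position; "orientation": TCP orientation; "ft_force": force on the tool from outside, world axes, zero at the start; "ft_torque": the same for the moment, N m; "finger_gap": finger opening in mm.
Only numpy, scipy, OpenCV 4.12 (cv2) and the standard library are available. Lean on these libraries where they do the work, as an engineer would, in place of code of your own. Each camera call takes 0.05 s, during which the arm holds its last target. There are 200 camera calls.

TASK

The cast pendulum arms in the steel mould have set: first turn the heater's dial down until its pointer stands at the wedge-shaped set mark on the scale, and leave it there while you lift every casting out of the mould, gripped at its balance point so that it carries level, and lay them all flat, fin up, side by side on the floor of the white cooling tray. When all of them are in the tray, turn the dial back to its off stop, and then push the power toggle fully over, away from you, to off. Leave the other things on the bench where they are.

Things in the scene. Friction and masses are not known exactly. Their poses are not given: they have to be found in the camera images.
- dial (a joint): the black rotary dial on top of the white heater control unit; rad. 0 = off stop (pointer on the first long tick of its scale, towards the unit's -x side, the robot's side); grows as the dial turns clockwise seen from above, up to 3.6 rad. Light friction (0.04 N m), no spring or detent: it stays where it is left
- dial_grip (a point): on the dial's axis, half-way up its grip bar, 75 mm above the bench. The grip bar is 56 mm long, 16 mm wide and 34 mm tall (top at 87 mm, foot at 55 mm over the bench) on a disc 60 mm across; the point's x axis lies along the bar, the pointer being at its -x end
- dial_pointer (a point): the tip of the dial's white pointer, 40 mm from the dial's axis; it turns with the dial
- mark_tip (a point): the inner tip of the black wedge-shaped set mark on the edge of the dial's scale, 42 mm from the dial's axis; it does not move during the job, but sits at another place on the scale each time (0.9 to 1.5 rad from the off stop)
- toggle (a joint): the power toggle beside the dial; rad. 0 = on (leaning towards the robot, the unit's -x), 1.0 = off (leaning fully away from the robot, the unit's +x). It stays where it is left; about 1.5 N at its ball moves it. Pivot 57 mm above the bench, lever 50 mm long
- toggle_tip (a point): centre of the black ball, 22 mm across, at the end of the toggle lever; 101 mm above the bench at either end of its swing, 107 mm half-way; it travels 48 mm along the unit's x axis
- control: the white heater control unit, fixed to the bench: 130 (x) x 230 (y) x 45 mm tall; origin at the centre of its underside; z up, x away from the robot at yaw 0. The dial's axis is at (-5, +50) mm and the toggle's pivot at (-5, -70) mm in its frame
- mould: dark steel open mould, fixed: 169 (x) x 257 (y) x 26 mm tall; four pockets 14 mm deep at y = -93, -31, +31, +93 mm, along x, wide head end at +x, some empty; 2.5 mm play round the castings. Origin: centre of its underside. The castings' fins stand up out of it, neighbouring fins 50 mm clear of each other, so do not open the gripper much wider than needed
- tray_in (a point): the centre of the inner floor (5 mm above the bench) of the white enamel cooling tray, fixed: 200 (x) x 280 (y) mm outside, 190 x 270 mm inside, rim 8 mm above the inner floor; x and y along its sides
- casting1_mid (a point): cast aluminium pendulum arm (0.3 kg, may be absent), 140 long: bar 24 wide, 14 thick along x; heavy block head 36 x 46 x 26 tall at its +x end; fin 12 wide on the bar from x = -60 to the head at +34, top 38 above the underside (mm). Point: mid-length, 19 mm above the underside; z up. It balances 12 mm from here towards the head: grip the fin there. In the mould its underside is 12 mm over the bench
- casting2_mid (a point): cast aluminium pendulum arm (0.3 kg, may be absent), 140 long: bar 24 wide, 14 thick along x; heavy block head 36 x 46 x 26 tall at its +x end; fin 12 wide on the bar from x = -60 to the head at +34, top 38 above the underside (mm). Point: mid-length, 19 mm above the underside; z up. It balances 12 mm from here towards the head: grip the fin there. In the mould its underside is 12 mm over the bench
- casting3_mid (a point): cast aluminium pendulum arm (0.3 kg, may be absent), 140 long: bar 24 wide, 14 thick along x; heavy block head 36 x 46 x 26 tall at its +x end; fin 12 wide on the bar from x = -60 to the head at +34, top 38 above the underside (mm). Point: mid-length, 19 mm above the underside; z up. It balances 12 mm from here towards the head: grip the fin there. In the mould its underside is 12 mm over the bench
- casting4_mid (a point): cast aluminium pendulum arm (0.3 kg, may be absent), 140 long: bar 24 wide, 14 thick along x; heavy block head 36 x 46 x 26 tall at its +x end; fin 12 wide on the bar from x = -60 to the head at +34, top 38 above the underside (mm). Point: mid-length, 19 mm above the underside; z up. It balances 12 mm from here towards the head: grip the fin there. In the mould its underside is 12 mm over the bench
- calc1: bystander, to be left alone: a dark pocket calculator, 160 x 80 x 18 mm; origin at the middle of its underside
- calc2: bystander, to be left alone: a second dark pocket calculator, 160 x 80 x 18 mm; origin at the middle of its underside
- pen: bystander, to be left alone: a green marker pen, 130 mm long, 11 mm thick; origin at the middle of its underside
- caliper: bystander, to be left alone: a steel vernier caliper, 190 mm long, 8 mm thick; origin at the middle of its underside
- beaker: bystander, to be left alone: a glass beaker, 68 mm across, 90 mm tall; origin at the middle of its underside
- jar: bystander, to be left alone: an amber glass jar with a white cap, 60 mm across, 100 mm tall; origin at the middle of its underside
- boss: bystander, to be left alone: a blue boss-head clamp, 60 x 60 x 30 mm; origin at the middle of its underside

How it is judged:
By the outcome, as a careful person would: the job done as asked, in the order asked, and still so for the second after the job is handed in, with the robot touching nothing.
Of casting1, casting2, casting3, casting4 only 2 to 4 are there at a start; the rules pass over those that are not, and their reading is None.
At some moment in a run one of casting1, casting2, casting3, casting4 may be knocked a few centimetres aside while the robot is not near it.
Once in a run the grip may slacken for a moment while it holds something.
It also fails if it takes over 210 s, if anything falls off the work surface, if the arm or the gripper's body presses on something with over 40 N, if the wrist force passes 120 N, or if a joint passes its speed limit or range.

## Working session

There is one attempt and no reset: what is moved stays moved. The work goes in short steps, Python scripts to look and compute and a tool call to move; the robot and the scene stay as the last step left them, time stands still between calls to the robot, and variables do not carry over. Pictures are saved under pics/ and viewed, about 12 in all and at most 16, crops included, and the job is handed in when it is done.

Besides the shell and the picture viewer there is one more tool, called after "Request:" as name(argument=value, ...) on one line, values as JSON. carry_out: Moves the arm, as the interface text tells. Its arguments: {"type":"object","properties":{"jaw":{"type":"array"},"translation":{"type":"array"},"yaw":{"type":"array"},"squeeze":{"type":"number"}},"required":["jaw","translation","yaw"]}

```bash
ls; mkdir -p pics; cat > h.py <<'E'
import numpy as np, cv2
from scipy.spatial.transform import Rotation as Ro
from rig import sensors, cams, ctrl
def snap(name,f=None):
    im=cams.camera(name)
    if f: cv2.imwrite('pics/'+f,im[:,:,::-1])
    return im
def ray(m,uv):
    K=np.array([[m['fx'],0,m['cx']],[0,m['fy'],m['cy']],[0,0,1]],float)
    s=cv2.undistortPoints(np.array([[uv]],float),K,np.array([m['k1'],0,0,0,0.]))[0,0]
    R=np.array(m['R']);t=np.array(m['t'])
    return -R.T@t, R.T@np.array([s[0],s[1],1])
def atz(m,uv,z):
    o,d=ray(m,uv); return o+d*(z-o[2])/d[2]
def proj(m,X):
    c=np.array(m['R'])@np.array(X)+np.array(m['t']); s=c[:2]/c[2]; s=s*(1+m['k1']*(s@s))
    return np.array([m['fx']*s[0]+m['cx'],m['fy']*s[1]+m['cy']])
def tri(obs):
    A=np.zeros((3,3));b=np.zeros(3)
    for m,uv in obs:
        o,d=ray(m,uv);d=d/np.linalg.norm(d);P=np.eye(3)-d[:,None]*d;A+=P;b+=P@o
    return np.linalg.solve(A,b)
def st():
    s=sensors.get_obs();R=Ro.from_rotvec(s['orientation']).as_matrix()
    return s,np.array(s['eef_pos']),R
def go(target,yawaxis=None):
    """target: world grasp point; yawaxis: desired world angle of tool y (mod pi). prints units"""
    s,p,R=st(); g=p+R[:,0]*159
    d=R.T@(np.array(target)-g)  # pure shift when yaw about tool x keeps axis
    out=d/300; ty=np.arctan2(R[1,1],R[0,1]); 
    dy=None
    if yawaxis is not None:
        e=(yawaxis-ty+np.pi/2)%np.pi-np.pi/2   # world-z turn
        dy=e*np.sign(R[2,0])/0.5               # tool x down -> sign flips
    print('shift',out.round(4),'yaw',dy,'grasp',g.round(1),'ty',round(ty,3),'q6',s['joint_positions'][5],'down',R[:,0].round(3))
E
python3 - <<'E'
from h import *
for n in('scene','top'):
    snap(n,n+'0.png');m=cams.camera_model(n);print(n,m)
    for q,z in dict(dial_grip=75,dial_pointer=55,mark_tip=45,toggle_tip=101,control=0,mould=0,tray_in=5,casting1_mid=31,casting2_mid=31,calc1=0,calc2=0,beaker=0,jar=0,boss=0,pen=0,caliper=0).items():
        for r in cams.landmark_of(n,q)[:5]:
            print(q,round(r['score'],2),np.round(r['uv'],1),atz(m,r['uv'],z).round(1))
go([500,0,200],0);print(sensors.get_obs()['time'])
E
```

```text
pics
scene {'fx': 461.37891856772364, 'fy': 461.37891856772364, 'cx': 314.57829324104387, 'cy': 235.3571733444532, 'k1': -0.011372511608298268, 'R': array([[ 0.69160927,  0.72209473,  0.01599438],
       [ 0.49879624, -0.46148785, -0.73364248],
       [-0.52237816,  0.51537187, -0.67934741]]), 't': array([-365.54477798, -231.95586098, 1563.70418928])}
dial_grip 0.62 [365.4 253. ] [687.2  24.3  75. ]
dial_grip 0.37 [248.2 368.9] [ 746.  -393.5   75. ]
dial_pointer 0.55 [382.5 261.7] [725.6  49.1  55. ]
mark_tip 0.24 [224.8 278.4] [ 491.9 -272.2   45. ]
toggle_tip 0.51 [325.  264.7] [663.6 -97.3 101. ]
control 0.84 [358.6 288. ] [714.4 -22.1   0. ]
control 0.53 [223.5 277.8] [ 451.4 -253.6    0. ]
mould 0.86 [224.2 277.4] [ 451.5 -251.4    0. ]
mould 0.43 [383.6 261.1] [696.2  98.6   0. ]
tray_in 0.56 [350.7 197.6] [449.9 231.9   5. ]
casting1_mid 0.94 [198.2 291. ] [ 470.2 -337.5   31. ]
casting1_mid 0.46 [352.5 194.2] [463.5 222.7  31. ]
casting2_mid 0.95 [215.7 276.8] [ 460.6 -279.5   31. ]
calc1 0.72 [440.3 220.7] [703.6 352.8  -0. ]
calc1 0.63 [249.6 367.8] [ 705.9 -366.3    0. ]

[... 1389 characters left out ...]
 0. ]
calc1 0.67 [179.6 184.8] [710.1 344.3   0. ]
calc2 0.68 [458.7 186.7] [ 710.6 -377.8    0. ]
calc2 0.67 [179.6 184.8] [710.1 344.3   0. ]
beaker 0.46 [509.6 292.6] [ 437.9 -499.8    0. ]
beaker 0.4 [426.  280.2] [ 467.7 -289.1    0. ]
jar 0.65 [496.4 238.9] [ 574.8 -471.     0. ]
jar 0.48 [456. 186.] [ 712.4 -370.9    0. ]
boss 0.73 [509.6 290.9] [ 442.2 -499.9    0. ]
boss 0.3 [411.6 280.6] [ 466.4 -252.5    0. ]
pen 0.76 [301.3 266.4] [500.8  28.7   0. ]
caliper 0.89 [316.2 299.3] [417.5  -9.7   0. ]
caliper 0.44 [424.7 278. ] [ 473.2 -285.9    0. ]
shift [0.1523 1.5797 1.526 ] yaw -2.3140871009982185 grasp [ 271.4 -618.   245.6] ty 1.985 q6 -0.2881268608634788 down [-0.  0. -1.]
1.7
```

```bash
python3 - <<'E'
import cv2,numpy as np
a=cv2.imread('pics/top0.png')
c=cv2.resize(a[140:350,150:540],None,fx=2.05,fy=2.05,interpolation=cv2.INTER_CUBIC)[:, :800];cv2.imwrite('pics/top0c.png',c)
E
```

```text
(no output)
```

View pics/top0c.png

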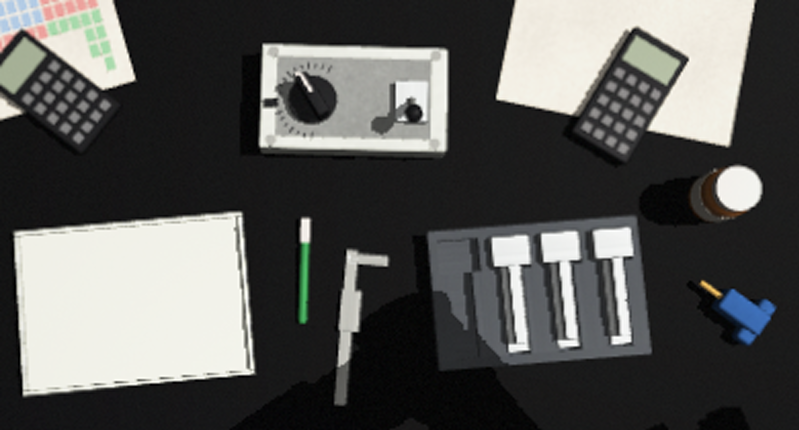

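View pics/scene0.png

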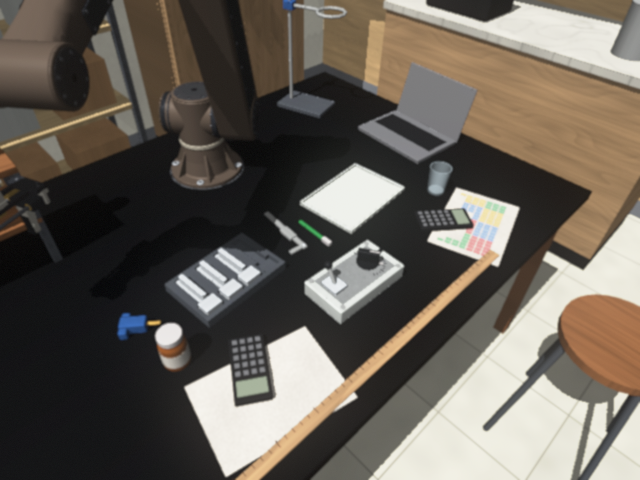

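The top view shows three castings in the right three mould pockets, the left pocket empty and the tray clear. The pointer is at about (300,75) in the crop, the wedge mark at (270,102) on the +y side, and the toggle is leaning towards the robot. Next I'll move towards the dial.

Request:
carry_out(jaw=[100, 100, 100, 100, 100, 100, 100], translation=[[0, 0.47, 0.717], [0, 0.47, 0.717], [0, 0.47, 0.717], [0, 0.47, 0.717], [0, 0.47, 0.717], [0, 0.47, 0.717], [0, 0.47, 0.717]], yaw=[0, 0, 0, 0, 0, 0, 0])

```text
time: 2.4
eef_pos: [412.6, -401.1, 405.1]
orientation: [-0.327, 1.545, 0.327]
ft_force: [-0.7, -0.5, 0.0]
finger_gap: 53.4
```

Request:
carry_out(jaw=[100, 100, 100, 100, 100, 100, 100], translation=[[0, 0.47, 0.717], [0, 0.47, 0.717], [0, 0.47, 0.717], [0, 0.47, 0.717], [0, 0.47, 0.717], [0, 0.47, 0.717], [0, 0.47, 0.717]], yaw=[0, 0, 0, 0, 0, 0, 0])

```text
time: 3.1
eef_pos: [552.9, -184.8, 404.7]
orientation: [-0.328, 1.546, 0.328]
ft_force: [-0.1, -0.5, 0.3]
finger_gap: 53.4
```

```bash
python3 - <<'E'
from h import *
s,p,R=st();m=cams.camera_model('wrist');c=-np.array(m['R']).T@np.array(m['t'])
print('cam in tool',(R.T@(c-p)).round(1),'cam axis in tool',(R.T@np.array(m['R'])[2]).round(3),m['fx'],p,s['joint_positions'])
go([690,30,230],2.17)
E
```

```text
cam in tool [ 20.2   0.8 -79.5] cam axis in tool [ 0.956 -0.001  0.294] 408.9664072712841 [ 552.93960571 -184.76564688  404.73067878] [ 1.29288971e-02  2.08329871e-01 -1.97017920e-01  5.38447225e-04
 -1.16542369e+00 -1.16562525e+00]
shift [0.0521 0.4688 0.7084] yaw -0.36178264158329076 grasp [ 552.9 -184.8  245.7] ty 1.989 q6 -1.165625248034907 down [ 0. -0. -1.]
```

Request:
carry_out(jaw=[100, 100, 100, 100, 100, 100, 100, 100], translation=[[0.0, 0.469, 0.708], [0.0, 0.469, 0.708], [0.0, 0.469, 0.708], [0.0, 0.469, 0.708], [0.0, 0.469, 0.708], [0.0, 0.469, 0.708], [0.0, 0.469, 0.708], [0.0, 0.469, 0.708]], yaw=[0, 0, 0, 0, 0, 0, 0, 0])

```text
time: 3.9
eef_pos: [689.6, 28.1, 404.4]
orientation: [-0.327, 1.547, 0.326]
ft_force: [0.4, -0.2, -0.4]
finger_gap: 53.3
```

```bash
cat > dial.py <<'E'
from h import *
import sys
f=sys.argv[1]
m=cams.camera_model('wrist');snap('wrist',f);go([690,30,230],None)
for q,z in dict(dial_grip=75,dial_pointer=55,mark_tip=45,toggle_tip=101,control=0).items():
    for r in cams.landmark_of('wrist',q)[:3]: print(q,round(r['score'],2),np.round(r['uv'],1),atz(m,r['uv'],z).round(1))
np.save('m_'+f[:-4]+'.npy',m,allow_pickle=True)
E
python3 dial.py w1.png
```

```text
shift [0.0524 0.0059 0.0049] yaw None grasp [689.4  27.8 245.7] ty 1.987 q6 -1.4769845407773883 down [-0.    -0.001 -1.   ]
dial_grip 0.96 [320.4 232.8] [695.2  27.5  75. ]
dial_pointer 0.75 [327.8 269.9] [728.   48.6  55. ]
dial_pointer 0.73 [274.1 193.1] [684.9 -18.4  55. ]
mark_tip 0.58 [370.9 235.5] [687.5  71.3  45. ]
toggle_tip 0.72 [177.5 138. ] [666.6 -91.4 101. ]
control 0.57 [273.4 198.9] [701.8 -19.4   0. ]
```

View pics/w1.png

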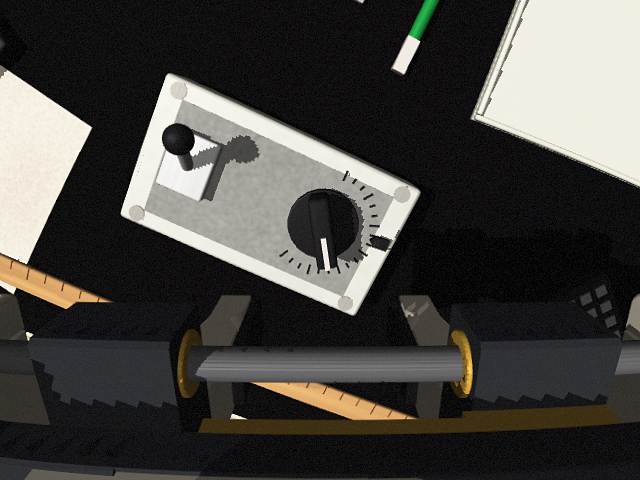

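The wrist view shows the dial at (322,223), the pointer tip at (327,269), the wedge's inner tip near (369,241) and the off tick near (347,175). I'll work out the angles from these.

```bash
python3 - <<'E'
from h import *
m=np.load('m_w1.npy',allow_pickle=True).item();mt=cams.camera_model('top')
print('tri',tri([(m,[320.4,232.8]),(mt,[301,186])]))
im=cv2.imread('pics/w1.png')
cv2.imwrite('pics/w1c.png',cv2.resize(im[155:320,260:430],None,fx=3.5,fy=3.5,interpolation=cv2.INTER_CUBIC))
for n,uv,z in (('disc',(322.5,223),52),('offtick',(347,175),45),('corner1',(169,74),45),('c2',(418,188),45),('c3',(355,314),45),('c4',(122,215),45)): print(n,atz(m,uv,z).round(1))
E
```

```text
tri [698.68830683  29.82106696  56.61249663]
disc [692.6  28.   52. ]
offtick [648.6  30.7  45. ]
corner1 [ 631.9 -131.7   45. ]
c2 [634.2  89.5  45. ]
c3 [760.7  90.5  45. ]
c4 [ 757.9 -133.9   45. ]
```

View pics/w1c.png

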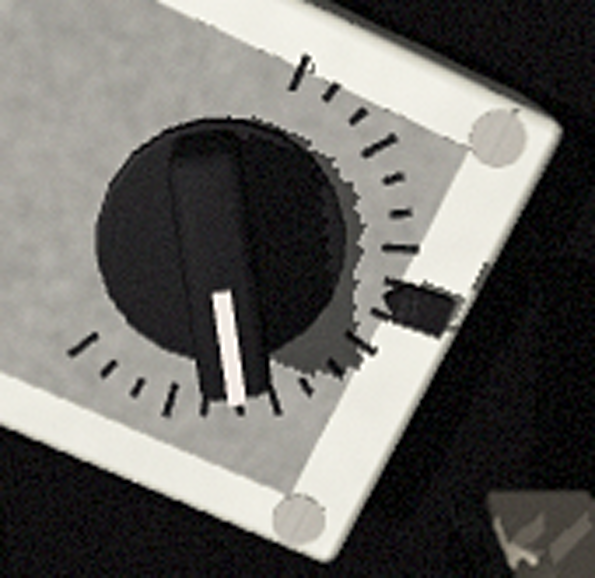

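```bash
python3 - <<'E'
from h import *
m=np.load('m_w1.npy',allow_pickle=True).item()
P=lambda c,z: atz(m,(260+c[0]/3.5,155+c[1]/3.5),z)
A=np.array([692,28.3])
for z in (55,70,87.5):
  a,b=P((220,292),z)[:2],P((237,403),z)[:2]; d=b-a
  print(z,'strip',a.round(1),b.round(1),np.arctan2(d[1],d[0]).round(3),'rtip',np.linalg.norm(b-A).round(1),'ang',np.arctan2(*(b-A)[::-1]).round(3))
a,b=P((205,132),87)[:2],P((238,398),87)[:2];d=b-a;print('bar',np.linalg.norm(d),np.arctan2(d[1],d[0]),(a+b)/2)
for n,c in (('tip',(387,297)),('off',(301,75)),('1.2',(400,248)),('1.8',(361,343)),('3.6',(83,345)),('3.0',(170,400))):
  p=P(c,45)[:2]-A; print(n,p.round(1),np.linalg.norm(p).round(1),np.arctan2(p[1],p[0]).round(3))
E
```

```text
55 strip [704.   33.3] [728.2  48.6] 0.562 rtip 41.5 ang 0.511
70 strip [700.   31.7] [723.1  46.2] 0.562 rtip 35.9 ang 0.522
87.5 strip [695.3  29.7] [717.2  43.5] 0.562 rtip 29.4 ang 0.542
bar 59.65091664168699 0.5350884916682596 [690.52310298  28.04434331]
tip [-0.9 44.4] 44.4 1.591
off [-42.    2.1] 42.0 3.091
1.2 [-13.5  41.9] 44.0 1.881
1.8 [12.5 43.7] 45.4 1.292
3.6 [ 41.1 -19.6] 45.5 -0.444
3.0 [45.7  6.1] 46.1 0.132
```

Request:
carry_out(jaw=[100, 100, 100, 100, 100, 100, 100], translation=[[0, -0.002, 0.012], [0.15, -0.002, 0.012], [0.3, -0.002, 0.012], [0.42, -0.002, 0.012], [0.5, -0.002, 0.012], [0.552, -0.002, 0.012], [0.552, -0.002, 0.012]], yaw=[-0.266, -0.266, -0.266, -0.266, -0.266, -0.266, -0.266])

```text
time: 4.9
eef_pos: [692.5, 29.6, 237.4]
orientation: [-0.431, 1.531, 0.431]
ft_force: [-0.4, 0.6, 0.5]
finger_gap: 53.4
```

Request:
carry_out(jaw=[255, 255, 255, 255, 255, 255], translation=[[0, 0, 0], [0, 0, 0], [0, 0, 0], [0, 0, 0], [0, 0, 0], [0, 0, 0]], yaw=[0, 0, 0, 0, 0, 0], squeeze=15)

```text
time: 5.5
eef_pos: [693.4, 28.4, 238.3]
orientation: [-0.433, 1.529, 0.429]
ft_force: [4.6, -6.2, -1.0]
finger_gap: 16.0
```

```bash
python3 -c "
from h import *
go([693,28.8,80],2.12);print(sensors.get_obs()['ft_force'],sensors.get_obs()['finger_gap'])"
```

```text
shift [-0.0023  0.0029  0.0006] yaw 0.0019411512779035078 grasp [693.3  28.   79.3] ty 2.121 q6 -1.3441597234410807 down [-0.001 -0.003 -1.   ]
[ 4.578565   -6.18943028 -0.99068724] 16.0152264376136
```

Request:
carry_out(jaw=[255, 255, 255, 255, 255, 255], translation=[[0, 0, 0], [0, 0, 0], [0, 0, 0], [0, 0, 0], [0, 0, 0], [0, 0, 0]], yaw=[-0.2, -0.4, -0.6, -0.8, -1.0, -1.0])

```text
time: 6.1
eef_pos: [693.5, 28.2, 238.3]
orientation: [-0.821, 1.413, 0.817]
ft_force: [0.8, -2.2, -1.4]
finger_gap: 15.9
```

Request:
carry_out(jaw=[255, 255, 255, 255, 255, 255], translation=[[0, 0, 0], [0, 0, 0], [0, 0, 0], [0, 0, 0], [0, 0, 0], [0, 0, 0]], yaw=[-0.2, -0.4, -0.6, -0.8, -1.0, -1.0])

```text
time: 6.7
eef_pos: [693.5, 28.2, 238.3]
orientation: [-1.196, 1.221, 1.193]
ft_force: [1.0, -0.6, -2.4]
finger_gap: 16.0
```

```bash
python3 dial.py w2.png; python3 -c "
from h import *
print(sensors.get_obs()['ft_force'],sensors.get_obs()['ft_torque'])
im=cv2.imread('pics/w2.png')
cv2.imwrite('pics/w2c.png',cv2.resize(im[120:360,180:470],None,fx=2.5,fy=2.5,interpolation=cv2.INTER_CUBIC))"
```

```text
shift [-0.5023  0.0119  0.0059] yaw None grasp [693.5  27.7  79.3] ty 3.118 q6 -0.3468644004140463 down [-0.    -0.003 -1.   ]
dial_grip 0.77 [324.6 332.4] [693.4  28.5  75. ]
[ 0.88741271 -0.94500783 -1.22496635] [-0.39142578 -0.42375131 -0.04506075]
```

View pics/w2c.png

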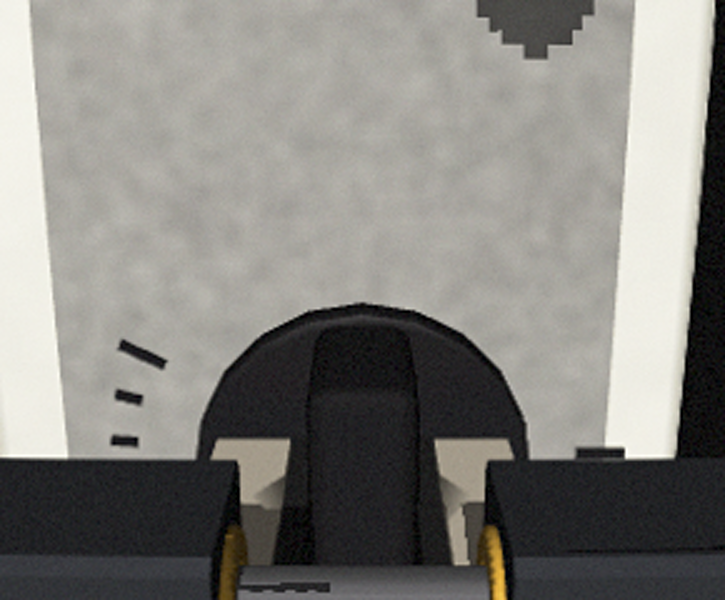

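Grip is good, and the bar is now at 1.55 rad with the mark at about 1.62. I'll turn the last bit, open, rise and check.

Request:
carry_out(jaw=[255, 255, 255, 100, 100, 100, 100], translation=[[0, 0, 0], [0, 0, 0], [0, 0, 0], [0, 0, 0], [0, 0, 0], [0, 0, 0], [0, 0, 0]], yaw=[-0.15, -0.15, -0.15, -0.15, -0.15, -0.15, -0.15])

```text
time: 7.7
eef_pos: [693.5, 28.3, 238.4]
orientation: [-1.25, 1.186, 1.247]
ft_force: [0.8, -0.2, -0.0]
finger_gap: 42.0
```

Request:
carry_out(jaw=[100, 100, 100, 100, 100, 100], translation=[[-0.1, 0, 0], [-0.25, 0, 0], [-0.4, 0, 0], [-0.52, 0, 0], [-0.52, 0, 0], [-0.52, 0, 0]], yaw=[0, 0, 0, 0, 0, 0])

```text
time: 8.3
eef_pos: [693.4, 28.7, 395.8]
orientation: [-1.251, 1.183, 1.246]
ft_force: [0.0, -0.1, -1.4]
finger_gap: 53.2
```

```bash
python3 dial.py w3.png; python3 -c "
from h import *
im=cv2.imread('pics/w3.png')
cv2.imwrite('pics/w3c.png',cv2.resize(im[150:310,240:410],None,fx=3.5,fy=3.5,interpolation=cv2.INTER_CUBIC))"
```

```text
shift [0.0174 0.01   0.0061] yaw None grasp [693.1  28.3 235.2] ty -3.088 q6 -0.26975670972931576 down [-0.    -0.002 -1.   ]
dial_grip 0.82 [324.7 229.1] [694.   28.6  75. ]
dial_pointer 0.84 [323.8 269.7] [692.6  68.8  55. ]
mark_tip 0.56 [330.8 268. ] [686.5  70.6  45. ]
toggle_tip 0.65 [377.1  58.8] [667.3 -90.6 101. ]
control 0.65 [326.4 156.6] [695.1 -19.6   0. ]
```

View pics/w3c.png

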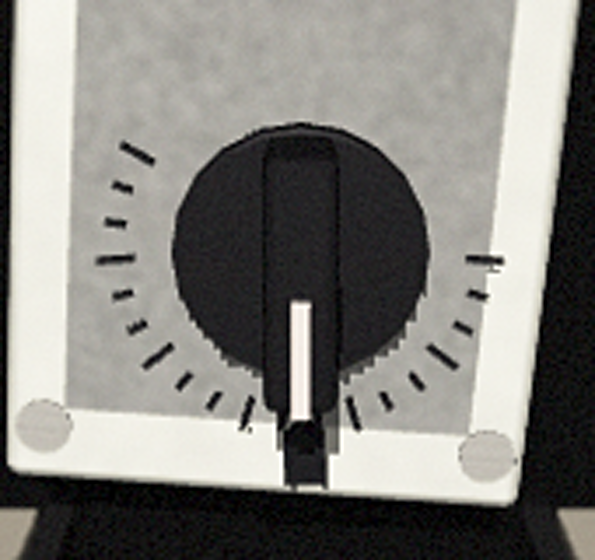

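```bash
python3 - <<'E'
from h import *
m=np.load('m_w3.npy',allow_pickle=True).item()
P=lambda c,z: atz(m,(240+c[0]/3.5,150+c[1]/3.5),z)[:2]
t=np.array([P(c,45) for c in [(137,152),(115,260),(157,356),(247,414),(354,414),(443,356),(485,260)]])
M=np.c_[2*t,np.ones(7)];s=np.linalg.lstsq(M,(t**2).sum(1),rcond=None)[0];A=s[:2];print('axis',A,np.sqrt(s[2]+A@A))
for p in t: print(np.arctan2(*(p-A)[::-1]).round(3),end=' ')
for c in [(306,430),(306,460),(306,485)]: print('mark',np.arctan2(*(P(c,45)-A)[::-1]).round(3),np.linalg.norm(P(c,45)-A).round(1))
a,b=P((300,300),87),P((299,420),87);d=b-a;print('ptr dir',np.arctan2(d[1],d[0]),'tip',np.arctan2(*(b-A)[::-1]))
a,b=P((300,135),87),P((299.5,410),87);d=b-a;print('bar dir',np.arctan2(d[1],d[0]))
E
```

```text
axis [693.16620109  28.95490001] 44.20852705207066
-0.484 0.128 0.72 1.326 1.93 2.53 3.122 mark 1.657 46.5
mark 1.652 54.4
mark 1.65 61.1
ptr dir 1.6168442185848984 tip 1.617155889549427
bar dir 1.6230296979440935
```

Pointer is at 1.62 rad and the mark at 1.653, so it needs another 0.033 rad towards off.

Request:
carry_out(jaw=[100, 100, 100, 100, 100, 100, 255, 255, 255, 255], translation=[[0.15, 0, 0], [0.3, 0, 0], [0.42, 0, 0], [0.5, 0, 0], [0.515, 0, 0], [0.515, 0, 0], [0.515, 0, 0], [0.515, 0, 0], [0.515, 0, 0], [0.515, 0, 0]], yaw=[0, 0, 0, 0, 0, 0, 0, 0, 0, 0])

```text
time: 9.6
eef_pos: [693.3, 28.2, 239.7]
orientation: [-1.25, 1.186, 1.248]
ft_force: [0.5, -0.9, -0.4]
finger_gap: 26.4
```

Request:
carry_out(jaw=[255, 255, 255, 255, 100, 100, 100, 100], translation=[[0, 0, 0], [0, 0, 0], [0, 0, 0], [0, 0, 0], [0, 0, 0], [0, 0, 0], [0, 0, 0], [0, 0, 0]], yaw=[0, -0.068, -0.068, -0.068, -0.068, -0.068, -0.068, -0.068])

```text
time: 10.4
eef_pos: [693.2, 28.2, 239.5]
orientation: [-1.275, 1.17, 1.273]
ft_force: [1.1, -0.9, -0.3]
finger_gap: 42.3
```

Request:
carry_out(jaw=[100, 100, 100, 100, 100, 100], translation=[[-0.1, 0, 0], [-0.25, 0, 0], [-0.4, 0, 0], [-0.52, 0, 0], [-0.52, 0, 0], [-0.52, 0, 0]], yaw=[0, 0, 0, 0, 0, 0])

```text
time: 11.0
eef_pos: [693.3, 28.7, 396.6]
orientation: [-1.275, 1.168, 1.271]
ft_force: [0.2, -0.0, -1.6]
finger_gap: 52.8
```

```bash
python3 dial.py w4.png; python3 -c "
from h import *
im=cv2.imread('pics/w4.png')
cv2.imwrite('pics/w4c.png',cv2.resize(im[150:310,240:410],None,fx=3.5,fy=3.5,interpolation=cv2.INTER_CUBIC))"
```

```text
shift [0.0204 0.0087 0.0068] yaw None grasp [692.8  28.2 236.1] ty -3.055 q6 -0.23578130855959026 down [-0.001 -0.003 -1.   ]
dial_grip 0.78 [326.5 230.1] [692.   29.3  75. ]
dial_pointer 0.95 [323.5 268.3] [691.1  67.7  55. ]
mark_tip 0.78 [326.6 268.3] [688.1  71.1  45. ]
toggle_tip 0.61 [382.9  61.1] [667.  -90.7 101. ]
control 0.58 [324.6 156. ] [697.9 -20.    0. ]
```

View pics/w4c.png

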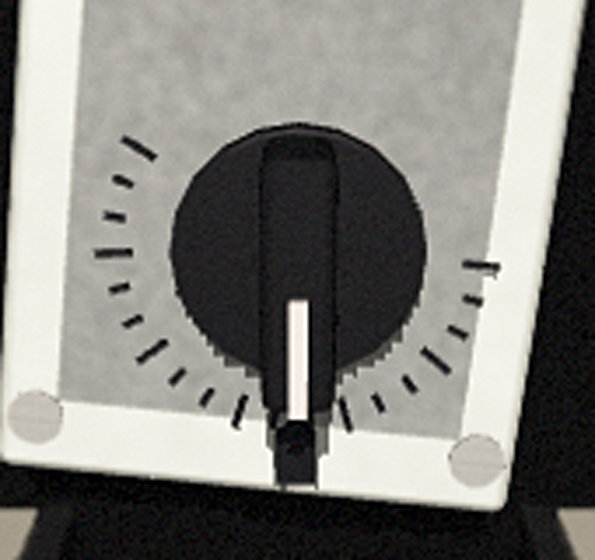

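Dial is on the mark, with pointer and wedge both at column ~297 in the crop. Now to the mould.

Request:
carry_out(jaw=[100, 100, 100, 100, 100, 100, 100, 100, 100, 100], translation=[[0, 0.878, -0.954], [0, 0.878, -0.954], [0, 0.878, -0.954], [0, 0.878, -0.954], [0, 0.878, -0.954], [0, 0.878, -0.954], [0, 0.878, -0.954], [0, 0.878, -0.954], [0, 0.878, -0.954], [0, 0.878, -0.954]], yaw=[1, 1, 1, 1, 1, 1, 1, 1, 1, 1])

```text
time: 12.3
eef_pos: [455.2, -280.1, 395.8]
orientation: [-0.9, 1.382, 0.898]
ft_force: [-0.4, 0.3, 0.1]
finger_gap: 53.3
```

Request:
carry_out(jaw=[100, 100, 100, 100], translation=[[0, 0, 0], [0, 0, 0], [0, 0, 0], [0, 0, 0]], yaw=[1, 1, 1, 1])

```text
time: 12.7
eef_pos: [456.2, -279.2, 395.4]
orientation: [-0.512, 1.515, 0.509]
ft_force: [-0.8, 0.0, 0.3]
finger_gap: 53.3
```

Request:
carry_out(jaw=[100, 100, 100, 100], translation=[[0, 0, 0], [0, 0, 0], [0, 0, 0], [0, 0, 0]], yaw=[1, 1, 1, 1])

```text
time: 13.1
eef_pos: [457.3, -278.1, 395.0]
orientation: [-0.119, 1.572, 0.114]
ft_force: [0.1, -0.6, 1.1]
finger_gap: 53.2
```

```bash
cat > cast.py <<'E'
from h import *
import sys
f=sys.argv[1]; z=float(sys.argv[2])
m=cams.camera_model('wrist');snap('wrist',f);np.save('m_'+f[:-4]+'.npy',m,allow_pickle=True)
go([460,-280,230],1.6); print(sensors.get_obs()['time'])
for r in cams.landmark_of('wrist','casting1_mid')[:6]: print('mid',round(r['score'],2),np.round(r['uv'],1),atz(m,r['uv'],z).round(1))
for r in cams.cut_out('wrist','casting1_mid')[:6]:
    M=r['mask'].astype(np.uint8); print('cut',round(r['score'],2),r['rect'],M.sum())
for q in ('mould','tray_in'):
    for r in cams.landmark_of('wrist',q)[:2]: print(q,round(r['score'],2),np.round(r['uv'],1),atz(m,r['uv'],0 if q=='mould' else 5).round(1))
E
python3 cast.py w5.png 31
```

```text
shift [ 0.02   -0.0061  0.0108] yaw 0.23646149874622147 grasp [ 456.6 -278.6  236. ] ty 1.718 q6 -1.2467853668827433 down [-0.004 -0.003 -1.   ]
13.15
mid 0.87 [248.6 222.4] [ 470.6 -343.1   31. ]
cut 0.84 [224.7, 138.8, 53.7, 158.4] 5538
mould 0.83 [355.6 222.8] [ 464.3 -247.8    0. ]
```

View pics/w5.png

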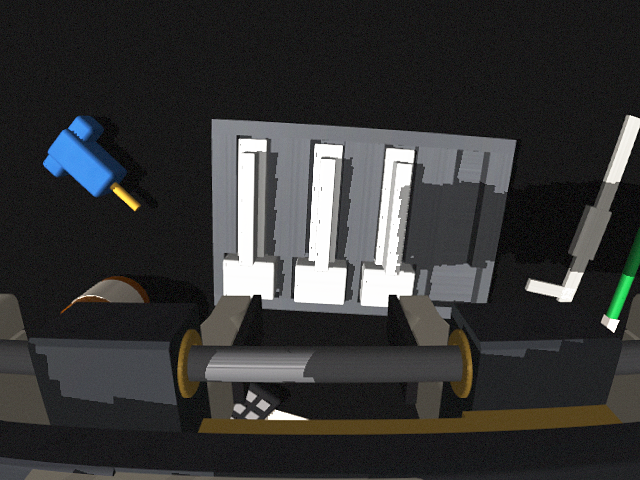

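```bash
python3 - <<'E'
from h import *
m=np.load('m_w5.npy',allow_pickle=True).item()
for n,c in (('tl',(213,120)),('tr',(515,141)),('br',(488,303)),('bl',(214,308))): print(n,atz(m,c,26).round(1))
for n in ('casting1_mid','casting2_mid','casting3_mid','casting4_mid'):
  for r in cams.landmark_of('wrist',n)[:2]: print(n,round(r['score'],2),np.round(r['uv'],1),atz(m,r['uv'],31).round(1))
im=cv2.imread('pics/w5.png')
cv2.imwrite('pics/w5c.png',cv2.resize(im[130:310,210:430],None,fx=3.3,fy=3.3,interpolation=cv2.INTER_CUBIC))
E
```

```text
tl [ 389.2 -382.1   26. ]
tr [ 367.3 -128.3   26. ]
br [ 516.4 -113.    26. ]
bl [ 559.6 -368.8   26. ]
casting1_mid 0.87 [248.6 222.4] [ 470.6 -343.1   31. ]
casting3_mid 0.95 [393.8 234. ] [ 462.1 -216.5   31. ]
casting3_mid 0.2 [ 95.3 160.9] [ 435.7 -480.5   31. ]
```

View pics/w5c.png

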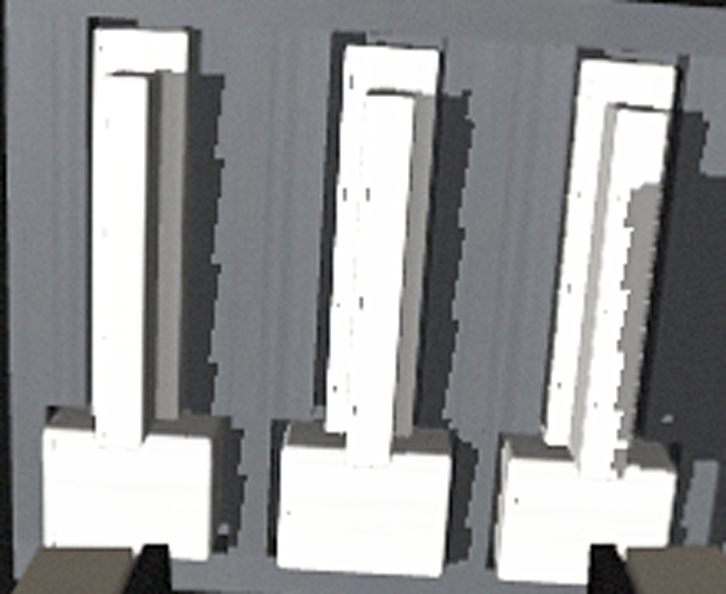

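```bash
python3 - <<'E'
from h import *
m=np.load('m_w5.npy',allow_pickle=True).item()
for a,b in (((131,75),(120,443)),((391,95),(368,465)),((641,107),(600,475))):
  A,B=[atz(m,(210+c[0]/3.3,130+c[1]/3.3),50) for c in (a,b)]
  d=B-A;L=np.linalg.norm(d);u=d/L
  print(A.round(1),B.round(1),L.round(1),'yaw',np.arctan2(d[1],d[0]).round(3),'mid',(A+60*u).round(1),'bal',(A+u*72).round(1))
E
```

```text
[ 409.4 -344.8   50. ] [ 502.  -338.5   50. ] 92.9 yaw 0.067 mid [ 469.2 -340.8   50. ] bal [ 481.2 -340.    50. ]
[ 405.1 -283.    50. ] [ 498.4 -274.8   50. ] 93.7 yaw 0.088 mid [ 464.9 -277.7   50. ] bal [ 476.8 -276.7   50. ]
[ 398.8 -223.6   50. ] [ 492.3 -215.2   50. ] 93.8 yaw 0.089 mid [ 458.6 -218.2   50. ] bal [ 470.6 -217.2   50. ]
```

Request:
carry_out(jaw=[162, 162, 162, 162, 162, 162], translation=[[0, 0.196, 0.078], [0, 0.196, 0.078], [0.15, 0.196, 0.078], [0.3, 0.196, 0.078], [0.45, 0.196, 0.078], [0.45, 0.196, 0.078]], yaw=[0.12, 0.12, 0.12, 0.12, 0.12, 0.12])

```text
time: 14.15
eef_pos: [467.6, -217.4, 255.2]
orientation: [-0.074, 1.583, 0.072]
ft_force: [-1.5, -0.4, -0.6]
finger_gap: 32.1
```

```bash
python3 -c "
from h import *
go([471,-217,48],1.658);print(sensors.get_obs()['finger_gap'])
m=cams.camera_model('wrist');snap('wrist','w6.png')
for n in ('casting3_mid',):
  for r in cams.landmark_of('wrist',n)[:2]: print(n,round(r['score'],2),np.round(r['uv'],1),atz(m,r['uv'],31).round(1))
"
```

```text
shift [0.1604 0.0007 0.0211] yaw 0.010473116515328673 grasp [ 465.4 -217.7   96.2] ty 1.663 q6 -1.4275892416658857 down [-0.014 -0.002 -1.   ]
32.145718747958234
casting3_mid 0.8 [322.2 268.8] [ 460.6 -218.7   31. ]
```

View pics/w6.png

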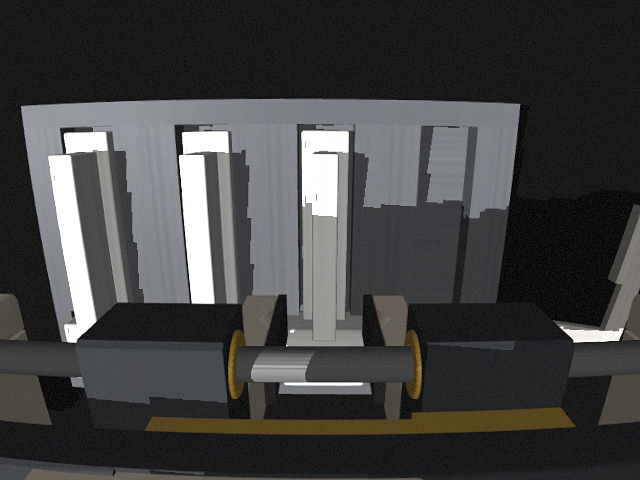

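Jaws straddle casting 3's fin centrally (fin at column ~325). I'll descend and grip.

Request:
carry_out(jaw=[162, 162, 162, 162, 255, 255, 255, 255], translation=[[0, 0, 0.022], [0.08, 0, 0.022], [0.16, 0, 0.022], [0.16, 0, 0.022], [0.16, 0, 0.022], [0.16, 0, 0.022], [0.16, 0, 0.022], [0.16, 0, 0.022]], yaw=[0, 0, 0, 0, 0, 0, 0, 0], squeeze=30)

```text
time: 15.05
eef_pos: [477.4, -217.6, 214.1]
orientation: [-0.077, 1.572, 0.071]
ft_force: [-0.7, 1.6, 7.0]
finger_gap: 11.5
```

```bash
python3 -c "
from h import *
go([471.5,-217,48],1.658);print(sensors.get_obs()['ft_force'],sensors.get_obs()['finger_gap'])"
```

```text
shift [ 0.0238  0.0059 -0.0178] yaw 0.013398021885450806 grasp [ 477.  -218.2   55.1] ty 1.665 q6 -1.4305496021555753 down [-0.003 -0.004 -1.   ]
[-0.72116085  1.55572652  6.99946272] 11.480184153804167
```

Request:
carry_out(jaw=[162, 162, 162, 162], translation=[[0, 0, -0.018], [0, 0, -0.018], [0, 0, -0.018], [0, 0, -0.018]], yaw=[0, 0, 0, 0])

```text
time: 15.45
eef_pos: [472.0, -218.1, 214.2]
orientation: [-0.077, 1.573, 0.07]
ft_force: [0.1, 0.1, -0.1]
finger_gap: 31.0
```

```bash
python3 -c "
from h import *
go([471.5,-217,48],1.658);s=sensors.get_obs();print(s['ft_force'],s['ft_torque'],s['finger_gap'])
m=cams.camera_model('wrist');snap('wrist','w7.png')
for n in ('casting3_mid','casting1_mid','casting2_mid'):
  for r in cams.landmark_of('wrist',n)[:2]: print(n,round(r['score'],2),np.round(r['uv'],1),atz(m,r['uv'],31).round(1))
"
```

```text
shift [0.0239 0.0061 0.0005] yaw 0.013251601559072679 grasp [ 471.5 -218.8   55.2] ty 1.665 q6 -1.4289613743560614 down [-0.003 -0.004 -1.   ]
[ 0.05101317  0.13229193 -0.14034755] [ 0.00566417  0.00879292 -0.00983152] 31.026373589229937
casting3_mid 0.77 [327.  283.6] [ 459.  -218.3   31. ]
casting1_mid 0.76 [ 51.1 281.4] [ 470.7 -342.4   31. ]
casting2_mid 0.83 [187.4 284.7] [ 465.5 -278.7   31. ]
```

View pics/w7.png

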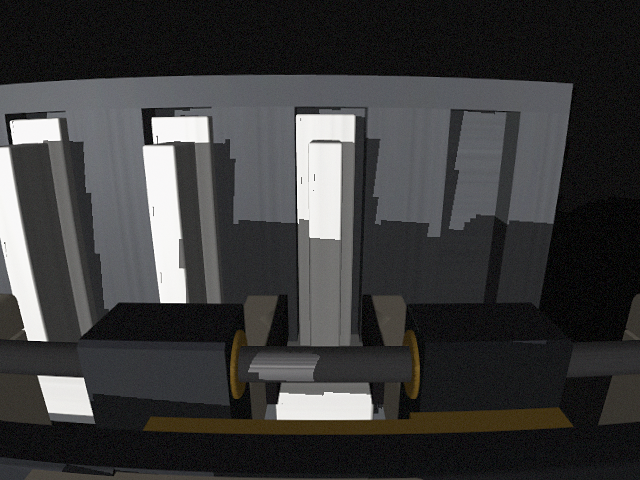

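Request:
carry_out(jaw=[162, 162, 162, 162], translation=[[0.02, 0.006, 0], [0.02, 0.006, 0], [0.02, 0.006, 0], [0.02, 0.006, 0]], yaw=[0, 0, 0, 0])

```text
time: 16.05
eef_pos: [471.9, -216.3, 207.9]
orientation: [-0.077, 1.573, 0.071]
ft_force: [0.5, 0.3, 0.5]
finger_gap: 31.9
```

Request:
carry_out(jaw=[255, 255, 255, 255, 255], translation=[[0, 0, 0], [0, 0, 0], [0, 0, 0], [0, 0, 0], [0, 0, 0]], yaw=[0, 0, 0, 0, 0])

```text
time: 16.55
eef_pos: [472.0, -216.3, 208.0]
orientation: [-0.077, 1.573, 0.071]
ft_force: [0.4, -1.2, 1.2]
finger_gap: 12.1
```

```bash
python3 -c "
from h import *
go([471.5,-217,48],1.658);s=sensors.get_obs();print(s['ft_force'],s['ft_torque'],s['finger_gap'])
"
```

```text
shift [ 0.0035  0.0002 -0.0001] yaw 0.013841959534168335 grasp [ 471.5 -217.    49. ] ty 1.665 q6 -1.4327084029190067 down [-0.003 -0.004 -1.   ]
[ 0.44022206 -1.15670976  1.21680573] [-0.26694903 -0.08594357 -0.02166057] 12.102124014110483
```

Request:
carry_out(jaw=[255, 255, 255, 255, 255, 255, 255, 255], translation=[[-0.03, 0, 0], [-0.06, 0, 0], [-0.1, 0, 0], [-0.15, 0, 0], [-0.2, 0, 0], [-0.25, 0, 0], [-0.3, 0, 0], [-0.3, 0, 0]], yaw=[0, 0, 0, 0, 0, 0, 0, 0], squeeze=45)

```text
time: 17.35
eef_pos: [472.9, -216.1, 300.9]
orientation: [-0.078, 1.568, 0.07]
ft_force: [0.4, 0.1, -1.2]
finger_gap: 11.8
```

```bash
python3 -c "
from h import *
go([460,180,139],1.658);s=sensors.get_obs();print(s['ft_force'],s['ft_torque'],s['finger_gap'])
a=cv2.imread('pics/top0.png')
mt=cams.camera_model('top')
for c in ((15,232),(242,212),(255,372),(23,395)): print(atz(mt,(150+c[0]/2.05,140+c[1]/2.05),13).round(1))
"
```

```text
shift [0.003  1.3212 0.081 ] yaw 0.014326485883042306 grasp [ 473.2 -216.9  141.9] ty 1.665 q6 -1.4316092460977572 down [ 0.002 -0.005 -1.   ]
[ 0.35623916  0.05428381 -1.2358434 ] [ 0.01627746 -0.11042309  0.01549321] 11.822426525085243
[531.3 391.5  13. ]
[557.9 113.4  13. ]
[361.7  94.7  13. ]
[333.5 374.2  13. ]
```

Request:
carry_out(jaw=[255, 255, 255, 255, 255, 255, 255, 255, 255, 255], translation=[[0, 0.05, 0.003], [0, 0.15, 0.008], [0, 0.27, 0.015], [0, 0.4, 0.022], [0, 0.53, 0.029], [0, 0.65, 0.036], [0, 0.75, 0.041], [0, 0.83, 0.046], [0, 0.886, 0.0485], [0, 0.886, 0.0485]], yaw=[0, 0, 0, 0, 0, 0, 0, 0, 0, 0])

```text
time: 18.35
eef_pos: [462.2, 51.5, 299.5]
orientation: [-0.08, 1.568, 0.072]
ft_force: [-0.6, -1.0, -2.9]
finger_gap: 11.7
```

Request:
carry_out(jaw=[255, 255, 255, 255, 255, 255, 255, 255, 255, 255], translation=[[0, 0.05, 0.003], [0, 0.15, 0.008], [0, 0.27, 0.015], [0, 0.4, 0.022], [0, 0.53, 0.029], [0, 0.65, 0.036], [0, 0.75, 0.041], [0, 0.83, 0.046], [0, 0.886, 0.0485], [0, 0.886, 0.0485]], yaw=[0, 0, 0, 0, 0, 0, 0, 0, 0, 0])

```text
time: 19.35
eef_pos: [451.2, 318.8, 297.8]
orientation: [-0.081, 1.568, 0.073]
ft_force: [0.1, -1.1, -1.8]
finger_gap: 11.8
```

```bash
python3 -c "
from h import *
go([452.2,315.2,44],1.661);s=sensors.get_obs();print(s['ft_force'],s['ft_torque'],s['finger_gap'])
snap('wrist','w8.png');snap('scene','s8.png');m=cams.camera_model('wrist')
for q in ('tray_in',):
  for r in cams.landmark_of('wrist',q)[:2]: print(q,round(r['score'],2),np.round(r['uv'],1),atz(m,r['uv'],5).round(1))
a=cv2.imread('pics/w8.png')[:,:400];b=cv2.imread('pics/s8.png')[100:340,250:450]
cv2.imwrite('pics/j8.png',np.hstack([a,cv2.resize(b,(400,480))]))
"
```

```text
shift [ 0.3162 -0.0081  0.0012] yaw 0.01498510715221979 grasp [451.4 318.  138.8] ty 1.668 q6 -2.4477369002055123 down [ 0.002 -0.005 -1.   ]
[ 0.09026617 -1.14203801 -1.83243614] [-0.09040625 -0.01836339 -0.01255486] 11.833076817159071
tray_in 0.83 [220.  221.3] [445.1 242.9   5. ]
```

View pics/j8.png

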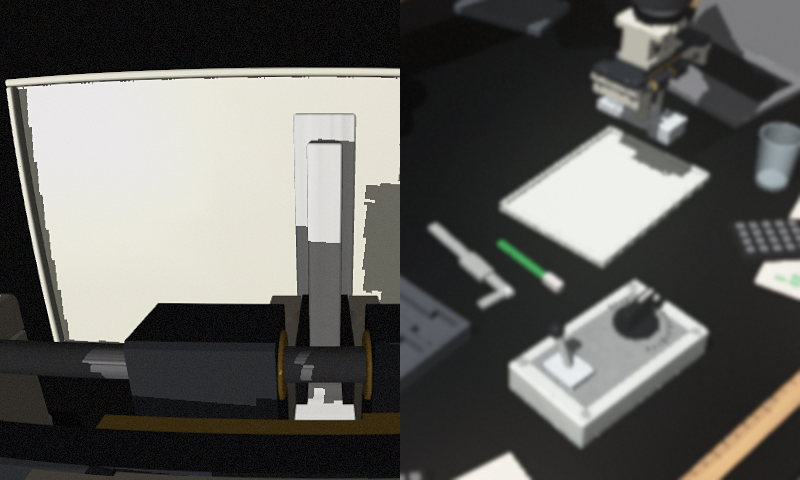

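Casting is held level over the tray. I'll lower and release.

Request:
carry_out(jaw=[255, 255, 255, 255, 255, 255, 255, 255, 255, 255], translation=[[0.04, -0.008, 0], [0.1, -0.008, 0], [0.16, -0.008, 0], [0.22, -0.008, 0], [0.26, -0.008, 0], [0.29, -0.008, 0], [0.305, -0.008, 0], [0.315, -0.008, 0], [0.318, -0.008, 0], [0.318, -0.008, 0]], yaw=[0, 0, 0, 0, 0, 0, 0, 0, 0, 0])

```text
time: 20.5
eef_pos: [451.4, 313.8, 202.9]
orientation: [-0.079, 1.568, 0.072]
ft_force: [0.6, 0.6, -2.4]
finger_gap: 11.9
```

```bash
python3 -c "
from h import *
go([452.2,315.2,42],1.661);s=sensors.get_obs();print(s['ft_force'],s['ft_torque'],s['finger_gap'])"
```

```text
shift [0.0062 0.007  0.0025] yaw 0.012075997656397774 grasp [451.6 313.   43.9] ty 1.667 q6 -2.4449935806471244 down [ 0.002 -0.005 -1.   ]
[ 0.55274182  0.64579411 -2.42880646] [-0.02577698  0.03847401  0.00255721] 11.857121049412239
```

Still carried, about 2 mm above the floor. I'll lower a touch more and release.

Request:
carry_out(jaw=[255, 255, 255, 255, 170, 162, 162, 162, 162, 162], translation=[[0.003, 0, 0], [0.007, 0, 0], [0.007, 0, 0], [0.007, 0, 0], [0.005, 0, 0], [0.005, 0, 0], [0.005, 0, 0], [-0.05, 0, 0], [-0.15, 0, 0], [-0.3, 0, 0]], yaw=[0, 0, 0, 0, 0, 0, 0, 0, 0, 0])

```text
time: 21.5
eef_pos: [450.6, 313.6, 291.8]
orientation: [-0.082, 1.572, 0.069]
ft_force: [1.0, 1.5, 0.3]
finger_gap: 31.6
```

```bash
python3 -c "
from h import *
s,p,R=st();print(s['ft_force'],s['finger_gap'])
m=cams.camera_model('wrist');snap('wrist','w9.png');snap('scene');snap('top');mt=cams.camera_model('top')
for cam,mm in (('wrist',m),('top',mt)):
 for n in ('casting1_mid','casting2_mid','casting3_mid'):
  for r in cams.landmark_of(cam,n)[:3]: print(cam,n,round(r['score'],2),np.round(r['uv'],1),atz(mm,r['uv'],24).round(1))
go([476.8,-277.5,141],1.658)
"
```

```text
[0.98082728 1.51430914 0.25250279] 31.631344269878173
wrist casting3_mid 0.57 [328.8 234.4] [439.2 313.5  24. ]
top casting1_mid 0.79 [449.3 280.2] [ 466.8 -342.4   24. ]
top casting2_mid 0.59 [424.4 279.9] [ 467.1 -280.2   24. ]
top casting3_mid 0.48 [185.1 292.2] [433.2 316.5  24. ]
top casting3_mid 0.17 [457.1 187.4] [ 703.5 -367.3   24. ]
shift [-0.0145 -1.9674 -0.1036] yaw 0.017915634719573248 grasp [451.1 312.9 132.8] ty 1.667 q6 -2.4439992317409787 down [ 0.    -0.007 -1.   ]
```

Request:
carry_out(jaw=[162, 162, 162, 162, 162, 162, 162, 162], translation=[[-0.02, -0.984, -0.052], [-0.02, -0.984, -0.052], [-0.02, -0.984, -0.052], [-0.02, -0.984, -0.052], [-0.02, -0.984, -0.052], [-0.02, -0.984, -0.052], [-0.02, -0.984, -0.052], [-0.02, -0.984, -0.052]], yaw=[0, 0, 0, 0, 0, 0, 0, 0])

```text
time: 22.75
eef_pos: [463.8, 17.6, 299.2]
orientation: [-0.079, 1.57, 0.068]
ft_force: [0.6, -0.4, 0.6]
finger_gap: 31.9
```

Request:
carry_out(jaw=[162, 162, 162, 162, 162, 162, 162, 162, 162], translation=[[0, -0.984, -0.052], [0, -0.984, -0.052], [0, -0.984, -0.052], [0, -0.984, -0.052], [0, -0.984, -0.052], [0, -0.984, -0.052], [0, -0.984, -0.052], [0, -0.984, -0.052], [0, -0.984, -0.052]], yaw=[0, 0, 0, 0, 0, 0, 0, 0, 0])

```text
time: 23.65
eef_pos: [476.1, -276.6, 300.7]
orientation: [-0.079, 1.571, 0.069]
ft_force: [-0.1, -0.7, 0.4]
finger_gap: 31.6
```

```bash
cat > look.py <<'E'
from h import *
import sys
f=sys.argv[1];names=sys.argv[2].split(',');z=float(sys.argv[3]);t=[float(v) for v in sys.argv[4].split(',')]
m=cams.camera_model('wrist');snap('wrist',f);np.save('m_'+f[:-4]+'.npy',m,allow_pickle=True)
for n in names:
  for r in cams.landmark_of('wrist',n)[:2]: print(n,round(r['score'],2),np.round(r['uv'],1),atz(m,r['uv'],z).round(1))
s=sensors.get_obs();print(s['time'],s['ft_force'].round(1),s['finger_gap'])
go(t[:3],t[3])
E
python3 look.py w10.png casting2_mid,casting1_mid 31 476.8,-277.5,49,1.658
```

```text
casting1_mid 0.56 [225.1 232.1] [ 470.  -341.9   31. ]
casting1_mid 0.47 [367.5 221.9] [ 454.8 -252.6   31. ]
23.8 [-0.6 -0.3  1. ] 32.191795984770614
shift [0.3112 0.0019 0.0027] yaw 0.01683173005929328 grasp [ 476.1 -277.5  142.4] ty 1.666 q6 -1.3130859813427056 down [-0.    -0.007 -1.   ]
```

View pics/w10.png

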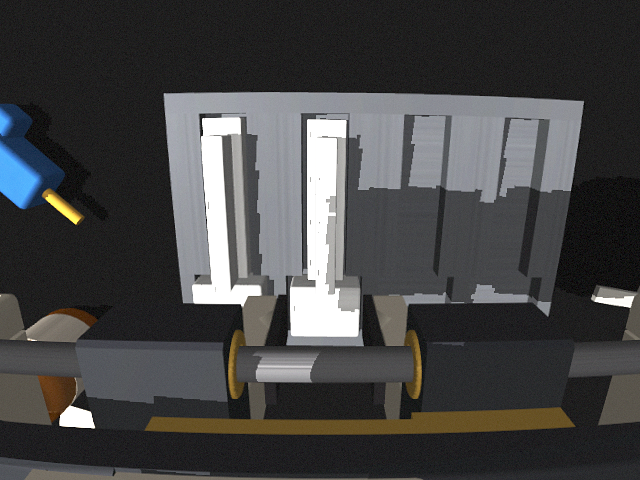

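Casting 2 is still in its pocket and centred between the jaws (column ~327). Descending.

Request:
carry_out(jaw=[162, 162, 162, 162, 162, 162, 162], translation=[[0.08, 0.002, 0.003], [0.18, 0.002, 0.003], [0.26, 0.002, 0.003], [0.3, 0.002, 0.003], [0.311, 0.002, 0.003], [0.311, 0.002, 0.003], [0.311, 0.002, 0.003]], yaw=[0.015, 0.015, 0.015, 0.015, 0.015, 0.015, 0.015])

```text
time: 24.5
eef_pos: [477.6, -276.3, 209.2]
orientation: [-0.076, 1.569, 0.064]
ft_force: [-0.5, -0.5, -0.1]
finger_gap: 31.9
```

```bash
python3 look.py w11.png casting2_mid,casting1_mid 31 476.8,-277.2,49,1.658
```

```text
casting2_mid 0.62 [323.  288.9] [ 465.7 -278.6   31. ]
casting1_mid 0.8 [171.4 287.8] [ 471.4 -342.8   31. ]
24.65 [0.3 0.7 0.1] 31.912067098583524
shift [ 0.0036  0.0015 -0.0022] yaw 0.0019706599596105434 grasp [ 477.5 -277.6   50.1] ty 1.659 q6 -1.3238166368837607 down [ 0.001 -0.007 -1.   ]
```

Request:
carry_out(jaw=[255, 255, 255, 255, 255, 255], translation=[[0.003, 0, 0], [0.003, 0, 0], [0.003, 0, 0], [0.003, 0, 0], [0.003, 0, 0], [0.003, 0, 0]], yaw=[0, 0, 0, 0, 0, 0])

```text
time: 25.25
eef_pos: [477.3, -276.5, 208.3]
orientation: [-0.075, 1.569, 0.063]
ft_force: [0.4, -0.7, 3.0]
finger_gap: 11.7
```

Request:
carry_out(jaw=[255, 255, 255, 255, 255, 255, 255, 255], translation=[[-0.03, 0, 0], [-0.06, 0, 0], [-0.1, 0, 0], [-0.15, 0, 0], [-0.2, 0, 0], [-0.25, 0, 0], [-0.3, 0, 0], [-0.3, 0, 0]], yaw=[0, 0, 0, 0, 0, 0, 0, 0])

```text
time: 26.05
eef_pos: [477.8, -276.0, 301.2]
orientation: [-0.077, 1.564, 0.063]
ft_force: [0.2, 0.7, -2.7]
finger_gap: 11.6
```

```bash
python3 -c "
from h import *
go([458.5,244,142],1.661);s=sensors.get_obs();print(s['ft_force'],s['ft_torque'],s['finger_gap'])"
```

```text
shift [-0.0148  1.7369  0.0866] yaw -0.003130258580024581 grasp [ 478.8 -277.3  142.2] ty 1.659 q6 -1.322206098870753 down [ 0.006 -0.009 -1.   ]
[ 0.19846861  0.69299248 -2.66753479] [-0.0253167  -0.12532013  0.03147656] 11.597397420809285
```

Request:
carry_out(jaw=[255, 255, 255, 255, 255, 255, 255, 255, 255, 255], translation=[[0, 0.05, 0.002], [0, 0.15, 0.007], [0, 0.27, 0.013], [0, 0.4, 0.02], [0, 0.53, 0.026], [0, 0.65, 0.032], [0, 0.75, 0.037], [-0.01, 0.83, 0.041], [-0.01, 0.868, 0.043], [-0.01, 0.868, 0.043]], yaw=[0, 0, 0, 0, 0, 0, 0, 0, 0, 0])

```text
time: 27.05
eef_pos: [467.2, -14.1, 301.6]
orientation: [-0.078, 1.564, 0.064]
ft_force: [0.7, -0.9, -2.8]
finger_gap: 11.9
```

Request:
carry_out(jaw=[255, 255, 255, 255, 255, 255, 255, 255, 255, 255], translation=[[0, 0.05, 0.002], [0, 0.15, 0.007], [0, 0.27, 0.013], [0, 0.4, 0.02], [0, 0.53, 0.026], [0, 0.65, 0.032], [0, 0.75, 0.037], [-0.01, 0.83, 0.041], [-0.01, 0.868, 0.043], [-0.01, 0.868, 0.043]], yaw=[0, 0, 0, 0, 0, 0, 0, 0, 0, 0])

```text
time: 28.05
eef_pos: [456.6, 246.9, 301.8]
orientation: [-0.079, 1.565, 0.065]
ft_force: [0.8, -0.6, -3.3]
finger_gap: 11.8
```

```bash
python3 look.py w12.png casting2_mid,casting3_mid,tray_in 24 458.5,244,44,1.661
```

```text
casting3_mid 0.69 [431.8 229.7] [440.2 313.9  24. ]
28.25 [-0.2 -0.1 -3.9] 11.705295046055165
shift [0.3301 0.0037 0.0029] yaw -0.0009978111648605292 grasp [457.2 243.7 143. ] ty 1.661 q6 -2.3649232928775463 down [ 0.005 -0.009 -1.   ]
```

Request:
carry_out(jaw=[255, 255, 255, 255, 255, 255, 255, 255, 255, 255], translation=[[0.04, 0.003, 0.003], [0.1, 0.003, 0.003], [0.17, 0.003, 0.003], [0.23, 0.003, 0.003], [0.27, 0.003, 0.003], [0.3, 0.003, 0.003], [0.318, 0.003, 0.003], [0.33, 0.003, 0.003], [0.335, 0.003, 0.003], [0.335, 0.003, 0.003]], yaw=[0, 0, 0, 0, 0, 0, 0, 0, 0, 0])

```text
time: 29.25
eef_pos: [457.9, 245.4, 201.8]
orientation: [-0.078, 1.565, 0.063]
ft_force: [-0.0, -0.2, -2.6]
finger_gap: 11.5
```

```bash
python3 -c "
from h import *
go([458,244,42],1.661);s=sensors.get_obs();print(s['ft_force'],s['ft_torque'],s['finger_gap'])"
```

```text
shift [ 0.0028  0.0003 -0.0025] yaw -0.000704769109822756 grasp [458.8 244.   42.8] ty 1.661 q6 -2.367721406847539 down [ 0.005 -0.009 -1.   ]
[-0.03868202 -0.24387428 -2.63151884] [ 0.00487947 -0.04297929  0.02947099] 11.467986911189486
```

Request:
carry_out(jaw=[255, 255, 255, 255, 170, 162, 162, 162, 162, 162], translation=[[0.003, 0, 0], [0.006, 0, 0], [0.006, 0, 0], [0.006, 0, 0], [0.004, 0, 0], [0.004, 0, 0], [0.004, 0, 0], [-0.05, 0, 0], [-0.15, 0, 0], [-0.3, 0, 0]], yaw=[0, 0, 0, 0, 0, 0, 0, 0, 0, 0])

```text
time: 30.25
eef_pos: [456.8, 245.6, 290.8]
orientation: [-0.08, 1.568, 0.061]
ft_force: [1.2, 1.0, -0.6]
finger_gap: 31.9
```

```bash
python3 look.py w13.png casting2_mid,casting3_mid,tray_in 24 482,-341.5,150,1.64
python3 -c "
from h import *
snap('top','t13.png');mt=cams.camera_model('top')
for n in ('casting1_mid','casting2_mid','casting3_mid'):
  for r in cams.landmark_of('top',n)[:3]: print(n,round(r['score'],2),np.round(r['uv'],1),atz(mt,r['uv'],24).round(1))
"
```

```text
casting2_mid 0.6 [323.  238.1] [448.8 241.3  24. ]
30.45 [ 1.2 -0.6 -1.8] 32.09302356798529
shift [-0.0405 -1.9558 -0.098 ] yaw 0.041110644909000627 grasp [458.8 245.4 134. ] ty 1.661 q6 -2.365055237320853 down [ 0.008 -0.006 -1.   ]
casting1_mid 0.42 [175.7 186.4] [700.7 348.4  24. ]
casting2_mid 0.58 [214.1 285.3] [450.6 245.3  24. ]
```

Request:
carry_out(jaw=[162, 162, 162, 162, 162, 162, 162, 162], translation=[[-0.04, -0.98, -0.05], [-0.04, -0.98, -0.05], [-0.04, -0.98, -0.05], [-0.04, -0.98, -0.05], [-0.04, -0.98, -0.05], [-0.04, -0.98, -0.05], [-0.04, -0.98, -0.05], [-0.04, -0.98, -0.05]], yaw=[0, 0, 0, 0, 0, 0, 0, 0])

```text
time: 31.45
eef_pos: [468.2, -49.3, 305.0]
orientation: [-0.076, 1.568, 0.06]
ft_force: [0.5, 0.2, -0.1]
finger_gap: 32.1
```

```bash
python3 -c "
from h import *
snap('top','t14.png');mt=cams.camera_model('top');snap('scene','s14.png');ms=cams.camera_model('scene')
for cam,m in (('top',mt),('scene',ms)):
 for n in ('casting1_mid',):
  for r in cams.landmark_of(cam,n)[:4]: print(cam,n,round(r['score'],2),np.round(r['uv'],1),atz(m,r['uv'],31).round(1))
a=cv2.imread('pics/t14.png')[220:340,150:550];b=cv2.imread('pics/s14.png')[130:380,100:500]
cv2.imwrite('pics/j14.png',np.vstack([cv2.resize(a,None,fx=1.9,fy=1.9,interpolation=cv2.INTER_CUBIC),cv2.resize(b,(760,370))])[:598])
"; python3 look.py w14.png casting1_mid 31 482,-341.5,150,1.64
```

```text
top casting1_mid 0.72 [452.1 280.4] [ 466.  -347.6   31. ]
scene casting1_mid 0.61 [194.6 292.4] [ 468.  -346.3   31. ]
31.75 [ 1.6 -0.9 -0.1] 32.00540621985992
shift [-0.0011 -0.9757 -0.0467] yaw 0.044865381919965586 grasp [469.2 -48.7 146.6] ty 1.662 q6 -1.812381082075121 down [ 0.004 -0.01  -1.   ]
```

View pics/j14.png

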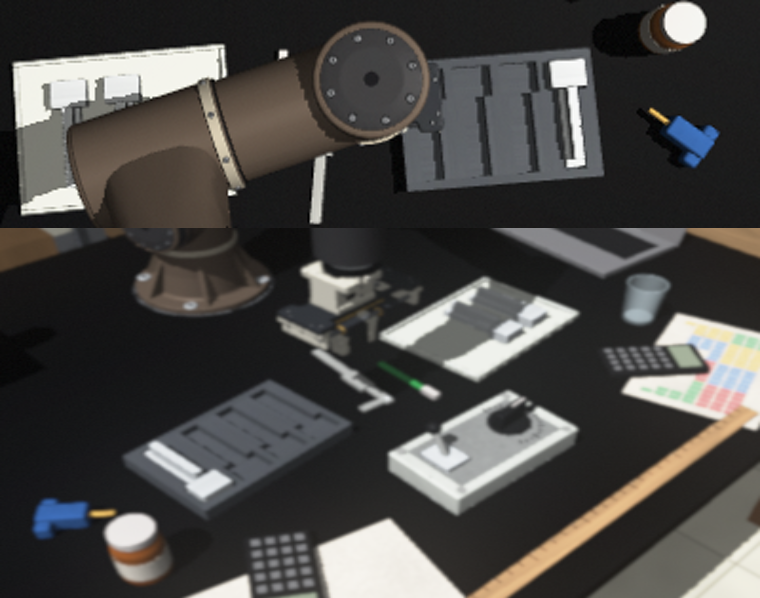

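Casting 1 is still in its pocket and the other two lie flat in the tray.

Request:
carry_out(jaw=[162, 162, 162, 162, 162, 162, 162, 162, 162], translation=[[0, -0.976, -0.047], [0, -0.976, -0.047], [0, -0.976, -0.047], [0, -0.976, -0.047], [0, -0.976, -0.047], [0, -0.976, -0.047], [0, -0.976, -0.047], [0, -0.976, -0.047], [0, -0.976, -0.047]], yaw=[0.03, 0.03, 0.03, 0.03, 0.03, 0.03, 0.03, 0.03, 0.03])

```text
time: 32.65
eef_pos: [481.5, -339.0, 308.4]
orientation: [-0.069, 1.567, 0.053]
ft_force: [-0.1, 0.1, -0.2]
finger_gap: 32.0
```

```bash
python3 look.py w15.png casting1_mid 31 482,-341.5,49,1.65
python3 - <<'E'
from h import *
m=np.load('m_w15.npy',allow_pickle=True).item();im=cv2.imread('pics/w15.png')
# bright fin-top columns per row in central region
g=im.min(2)
for v in (130,150,170,190,210,230,250):
    r=np.where(g[v,200:450]>225)[0]+200
    if len(r): print(v,r.min(),r.max(),atz(m,(r.min(),v),50).round(1)[:2],atz(m,(r.max(),v),50).round(1)[:2])
E
```

```text
32.75 [ 0.4 -0.   0.1] 31.59180537723766
shift [ 0.3361 -0.0005 -0.0023] yaw -0.0011913908547076524 grasp [ 482.3 -340.3  149.8] ty 1.649 q6 -1.2205458290087354 down [ 0.004 -0.01  -1.   ]
130 305 342 [ 408.7 -357.6] [ 407.1 -336.8]
150 305 333 [ 419.9 -356.9] [ 418.6 -340.9]
170 306 333 [ 431.2 -355.6] [ 430. -340.]
190 306 333 [ 442.9 -354.8] [ 441.6 -339. ]
210 307 333 [ 454.8 -353.4] [ 453.5 -338. ]
230 307 333 [ 467.1 -352.6] [ 465.8 -337. ]
250 308 333 [ 479.6 -351.2] [ 478.4 -336. ]
```

Request:
carry_out(jaw=[162, 162, 162, 162, 162, 162, 162], translation=[[0.08, -0.003, -0.002], [0.18, -0.003, -0.002], [0.26, -0.003, -0.002], [0.31, -0.003, -0.002], [0.335, -0.003, -0.002], [0.335, -0.003, -0.002], [0.335, -0.003, -0.002]], yaw=[0, 0, 0, 0, 0, 0, 0])

```text
time: 33.45
eef_pos: [482.1, -340.3, 209.2]
orientation: [-0.071, 1.565, 0.054]
ft_force: [0.2, -0.2, 0.5]
finger_gap: 31.9
```

```bash
python3 look.py w16.png casting1_mid 31 482,-341.5,49,1.65
```

```text
33.55 [-0.2 -0.3 -0.8] 32.09170828381066
shift [ 0.005   0.0029 -0.0029] yaw -9.547379912921983e-05 grasp [ 482.9 -342.3   50.5] ty 1.65 q6 -1.2205413333173767 down [ 0.006 -0.011 -1.   ]
```

Request:
carry_out(jaw=[162, 162, 255, 255, 255, 255, 255], translation=[[0.005, 0.002, -0.003], [0.005, 0.002, -0.003], [0.005, 0.002, -0.003], [0.005, 0.002, -0.003], [0.005, 0.002, -0.003], [0.005, 0.002, -0.003], [0.005, 0.002, -0.003]], yaw=[0, 0, 0, 0, 0, 0, 0])

```text
time: 34.25
eef_pos: [481.0, -340.0, 208.1]
orientation: [-0.071, 1.565, 0.054]
ft_force: [-0.3, 1.5, 2.1]
finger_gap: 11.6
```

```bash
python3 -c "
from h import *
go([482,-341.5,49],1.65);s=sensors.get_obs();print(s['ft_force'],s['ft_torque'],s['finger_gap'])"
```

```text
shift [0.0002 0.0007 0.0003] yaw 0.00017308792494841185 grasp [ 481.9 -341.7   49.1] ty 1.65 q6 -1.2209657458297891 down [ 0.006 -0.011 -1.   ]
[-0.3233829   1.51980495  2.10405059] [0.5583727  0.24344679 0.17607047] 11.575112656726347
```

Request:
carry_out(jaw=[255, 255, 255, 255, 255, 255, 255, 255], translation=[[-0.03, 0, 0], [-0.06, 0, 0], [-0.1, 0, 0], [-0.15, 0, 0], [-0.2, 0, 0], [-0.25, 0, 0], [-0.3, 0, 0], [-0.3, 0, 0]], yaw=[0, 0, 0, 0, 0, 0, 0, 0])

```text
time: 35.05
eef_pos: [481.2, -339.3, 301.1]
orientation: [-0.073, 1.56, 0.052]
ft_force: [1.0, -0.3, -3.1]
finger_gap: 11.6
```

```bash
python3 -c "
from h import *
go([465,172,142],1.661);s=sensors.get_obs();print(s['ft_force'],s['ft_torque'],s['finger_gap'])"
```

```text
shift [-0.0218  1.7102  0.0771] yaw -0.02120868628761352 grasp [ 482.8 -341.3  142.2] ty 1.65 q6 -1.2192042085757846 down [ 0.01  -0.013 -1.   ]
[ 0.97602575 -0.31686678 -3.13206375] [-0.01623891 -0.06521434  0.01355442] 11.582272027243821
```

Request:
carry_out(jaw=[255, 255, 255, 255, 255, 255, 255, 255, 255, 255], translation=[[0, 0.05, 0.002], [0, 0.15, 0.007], [0, 0.27, 0.012], [0, 0.4, 0.018], [-0.01, 0.53, 0.024], [-0.01, 0.65, 0.029], [-0.01, 0.75, 0.034], [-0.01, 0.82, 0.037], [-0.01, 0.855, 0.0385], [-0.01, 0.855, 0.0385]], yaw=[-0.02, -0.02, -0.02, -0.02, -0.02, -0.02, -0.02, -0.02, -0.02, -0.02])

```text
time: 36.05
eef_pos: [471.9, -81.5, 300.6]
orientation: [-0.082, 1.56, 0.062]
ft_force: [-0.4, -0.3, -3.7]
finger_gap: 11.6
```

Request:
carry_out(jaw=[255, 255, 255, 255, 255, 255, 255, 255, 255, 255], translation=[[0, 0.05, 0.002], [0, 0.15, 0.007], [0, 0.27, 0.012], [0, 0.4, 0.018], [-0.01, 0.53, 0.024], [-0.01, 0.65, 0.029], [-0.01, 0.75, 0.034], [-0.01, 0.82, 0.037], [-0.01, 0.855, 0.0385], [-0.01, 0.855, 0.0385]], yaw=[0, 0, 0, 0, 0, 0, 0, 0, 0, 0])

```text
time: 37.05
eef_pos: [460.0, 175.5, 299.9]
orientation: [-0.083, 1.561, 0.062]
ft_force: [0.6, 0.3, -3.6]
finger_gap: 11.9
```

```bash
python3 look.py w17.png casting1_mid,casting2_mid,casting3_mid,tray_in 24 465,172,42,1.661
```

```text
casting1_mid 0.72 [324.5 290.3] [493.4 175.5  24. ]
casting2_mid 0.86 [433.5 234.2] [447.1 242.4  24. ]
casting3_mid 0.85 [538.  235.3] [440.9 312.6  24. ]
37.3 [-0.   0.  -2.6] 11.568815027345229
shift [0.3307 0.0034 0.0091] yaw 0.0008380475500446849 grasp [461.4 172.  141.2] ty 1.661 q6 -2.262489857098981 down [ 0.009 -0.013 -1.   ]
```

Request:
carry_out(jaw=[255, 255, 255, 255, 255, 255, 255, 255, 255, 255], translation=[[0.04, 0.003, 0.008], [0.1, 0.003, 0.008], [0.17, 0.003, 0.008], [0.23, 0.003, 0.008], [0.27, 0.003, 0.008], [0.3, 0.003, 0.008], [0.315, 0.003, 0.008], [0.325, 0.003, 0.008], [0.328, 0.003, 0.008], [0.328, 0.003, 0.008]], yaw=[0, 0, 0, 0, 0, 0, 0, 0, 0, 0])

```text
time: 38.3
eef_pos: [463.3, 174.0, 202.1]
orientation: [-0.081, 1.56, 0.061]
ft_force: [-0.1, -0.0, -3.0]
finger_gap: 11.6
```

```bash
python3 -c "
from h import *
go([465,172,42],1.661);s=sensors.get_obs();print(s['ft_force'],s['ft_torque'],s['finger_gap'])"
```

```text
shift [ 0.0038 -0.0001  0.0003] yaw 0.0008286858708075329 grasp [464.9 172.   43.1] ty 1.661 q6 -2.2657651217900145 down [ 0.01  -0.012 -1.   ]
[-0.09117778 -0.02482813 -3.02959005] [ 0.03641071  0.04066277 -0.0021284 ] 11.643779821807696
```

Request:
carry_out(jaw=[255, 255, 255, 255, 170, 162, 162, 162, 162, 162], translation=[[0.003, 0, 0], [0.007, 0, 0], [0.007, 0, 0], [0.007, 0, 0], [0.005, 0, 0], [0.005, 0, 0], [0.005, 0, 0], [-0.05, 0, 0], [-0.15, 0, 0], [-0.3, 0, 0]], yaw=[0, 0, 0, 0, 0, 0, 0, 0, 0, 0])

```text
time: 39.3
eef_pos: [461.7, 174.6, 291.2]
orientation: [-0.083, 1.564, 0.059]
ft_force: [1.3, 1.2, -0.6]
finger_gap: 31.7
```

Request:
carry_out(jaw=[162, 162, 162, 162], translation=[[-0.4, 0, 0], [-0.4, 0, 0], [-0.4, 0, 0], [-0.4, 0, 0]], yaw=[0, 0, 0, 0])

```text
time: 39.7
eef_pos: [461.5, 176.8, 415.0]
orientation: [-0.08, 1.558, 0.062]
ft_force: [0.0, -0.5, 0.5]
finger_gap: 31.8
```

```bash
python3 look.py w18.png casting1_mid,casting2_mid,casting3_mid,tray_in 24 693.3,28.5,236,3.22
python3 -c "
from h import *
m=cams.camera_model('top');snap('top')
for n in ('casting1_mid','casting2_mid','casting3_mid','casting4_mid'):
  for r in cams.landmark_of('top',n)[:3]: print(n,round(r['score'],2),np.round(r['uv'],1),atz(m,r['uv'],24).round(1))
"
```

```text
casting1_mid 0.93 [323.6 199. ] [456.  171.3  24. ]
casting2_mid 0.67 [400.  198.7] [449.1 241.1  24. ]
casting3_mid 0.63 [480.2 197.2] [440.3 315.3  24. ]
tray_in 0.74 [324.1 195.8] [453.  171.5  24. ]
tray_in 0.58 [403.1 194. ] [444.5 243.4  24. ]
39.95 [-0.8  0.4  0.4] 32.04134050484837
shift [ 0.0611 -0.5504  0.7259] yaw -3.117734531580263 grasp [461.4 173.6 250.9] ty 1.661 q6 -2.2586114264240096 down [ 0.004 -0.017 -1.   ]
casting1_mid 0.45 [242.7 285.9] [449.5 174.2  24. ]
casting1_mid 0.24 [286.8 188.9] [696.8  66.9  24. ]
casting2_mid 0.57 [215.4 285.2] [450.9 242.1  24. ]
```

View pics/w18.png

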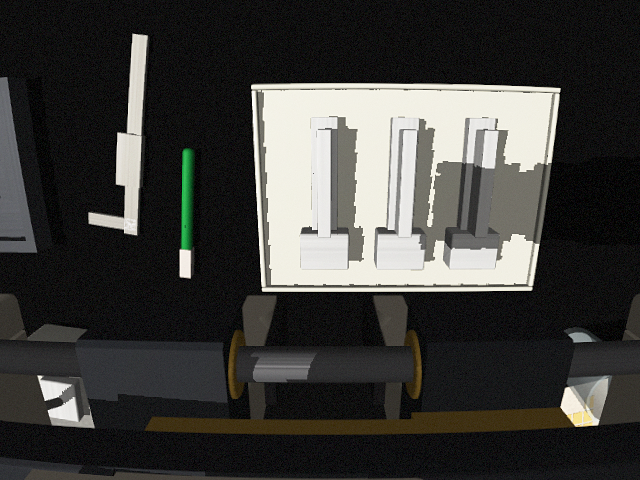

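All three castings lie flat, fin up, in the tray (heads at about (324,248), (400,250), (470,250)). Back to the dial.

Request:
carry_out(jaw=[100, 100, 100, 100, 100, 100, 100, 100], translation=[[0, -0.55, 0.726], [0, -0.55, 0.726], [0, -0.55, 0.726], [0, -0.55, 0.726], [0, -0.55, 0.726], [0, -0.55, 0.726], [0, -0.55, 0.726], [0, -0.55, 0.726]], yaw=[-1, -1, -1, -1, -1, -1, -1, -1])

```text
time: 41.0
eef_pos: [693.4, 31.0, 412.5]
orientation: [-0.475, 1.523, 0.448]
ft_force: [-0.2, -0.1, -0.2]
finger_gap: 53.4
```

Request:
carry_out(jaw=[100, 100, 100, 100, 100], translation=[[0, 0, 0], [0, 0, 0], [0, 0, 0], [0, 0, 0], [0, 0, 0]], yaw=[-1, -1, -1, -1, -1])

```text
time: 41.5
eef_pos: [692.6, 31.9, 412.9]
orientation: [-0.862, 1.405, 0.836]
ft_force: [0.1, 0.3, 0.2]
finger_gap: 52.8
```

Request:
carry_out(jaw=[100, 100, 100, 100, 100], translation=[[0, 0, 0], [0, 0, 0], [0, 0, 0], [0, 0, 0], [0, 0, 0]], yaw=[-1, -1, -1, -1, -1])

```text
time: 42.0
eef_pos: [692.1, 32.5, 413.2]
orientation: [-1.237, 1.21, 1.213]
ft_force: [-0.1, -0.3, 0.5]
finger_gap: 53.5
```

```bash
python3 dial.py w19.png; python3 -c "
from h import *
go([693.3,28.4,80],3.225)"
```

```text
shift [0.0807 0.0094 0.0021] yaw None grasp [692.8  29.8 254.2] ty -3.124 q6 -0.3203455939042963 down [ 0.004 -0.017 -1.   ]
dial_grip 0.86 [320.6 228.5] [696.4  31.5  75. ]
dial_pointer 0.82 [328.7 261.1] [689.1  65.6  55. ]
mark_tip 0.6 [329.5 263.1] [688.2  70.8  45. ]
toggle_tip 0.64 [367.5  65.5] [666.5 -88.8 101. ]
control 0.93 [321.7 156.4] [697.3 -20.5   0. ]
shift [0.58   0.0011 0.0063] yaw -0.1297015016136811 grasp [693.1  29.4 254. ] ty -3.123 q6 -0.31863447965515257 down [ 0.003 -0.017 -1.   ]
```

Request:
carry_out(jaw=[100, 100, 100, 100, 100, 100, 100, 100], translation=[[0.1, 0.001, 0.006], [0.25, 0.001, 0.006], [0.4, 0.001, 0.006], [0.5, 0.001, 0.006], [0.55, 0.001, 0.006], [0.58, 0.001, 0.006], [0.58, 0.001, 0.006], [0.58, 0.001, 0.006]], yaw=[-0.13, -0.13, -0.13, -0.13, -0.13, -0.13, -0.13, -0.13])

```text
time: 43.1
eef_pos: [693.5, 31.1, 240.7]
orientation: [-1.285, 1.177, 1.259]
ft_force: [0.1, 0.3, 1.4]
finger_gap: 52.6
```

Request:
carry_out(jaw=[255, 255, 255, 255, 255, 255], translation=[[0, 0, 0], [0, 0, 0], [0, 0, 0], [0, 0, 0], [0, 0, 0], [0, 0, 0]], yaw=[0, 0, 0, 0, 0, 0], squeeze=15)

```text
time: 43.7
eef_pos: [692.9, 31.0, 240.7]
orientation: [-1.285, 1.179, 1.26]
ft_force: [-4.4, 0.8, 5.3]
finger_gap: 16.3
```

```bash
python3 -c "
from h import *
go([693.3,28.4,80],3.227);s=sensors.get_obs();print(s['ft_force'],s['ft_torque'],s['finger_gap'])"
```

```text
shift [0.0057 0.0006 0.0002] yaw -0.003639646661389051 grasp [693.5  28.4  81.7] ty -3.058 q6 -0.2595509096154467 down [ 0.004 -0.017 -1.   ]
[-4.400556    0.78684195  5.32094078] [ 0.22547233  1.76297146 -0.04759145] 16.331032717893933
```

Request:
carry_out(jaw=[255, 255, 255, 255, 255, 255], translation=[[0, 0, 0], [0, 0, 0], [0, 0, 0], [0, 0, 0], [0, 0, 0], [0, 0, 0]], yaw=[-0.2, -0.4, -0.6, -0.8, -1.0, -1.0])

```text
time: 44.3
eef_pos: [692.8, 31.0, 240.7]
orientation: [-1.639, 0.887, 1.619]
ft_force: [-2.7, -0.8, 1.8]
finger_gap: 15.9
```

Request:
carry_out(jaw=[255, 255, 255, 255, 255, 255], translation=[[0, 0, 0], [0, 0, 0], [0, 0, 0], [0, 0, 0], [0, 0, 0], [0, 0, 0]], yaw=[-0.2, -0.4, -0.6, -0.8, -1.0, -1.0])

```text
time: 44.9
eef_pos: [692.6, 30.9, 240.7]
orientation: [-1.962, 0.501, 1.948]
ft_force: [-1.3, -0.2, 1.0]
finger_gap: 16.0
```

Request:
carry_out(jaw=[255, 255, 255, 255, 255, 255], translation=[[0, 0, 0], [0, 0, 0], [0, 0, 0], [0, 0, 0], [0, 0, 0], [0, 0, 0]], yaw=[-0.2, -0.4, -0.6, -0.75, -0.86, -0.86])

```text
time: 45.5
eef_pos: [692.6, 30.8, 240.7]
orientation: [-2.203, 0.085, 2.194]
ft_force: [-1.6, -1.0, 2.3]
finger_gap: 15.8
```

```bash
python3 -c "
from h import *
go([693.3,28.4,80],3.227+1.467);s=sensors.get_obs();print(s['ft_force'],s['ft_torque'],s['finger_gap'])"
```

```text
shift [ 0.0057 -0.001  -0.0005] yaw -0.08490001468564401 grasp [693.1  28.2  81.7] ty -1.632 q6 1.1671517441159438 down [ 0.003 -0.017 -1.   ]
[-1.58532961 -1.04499521  2.32632293] [-0.01705837  0.55514735 -0.02498663] 15.841071590823004
```

Request:
carry_out(jaw=[255, 255, 255, 255], translation=[[0, 0, 0], [0, 0, 0], [0, 0, 0], [0, 0, 0]], yaw=[-0.05, -0.1, -0.12, -0.12])

```text
time: 45.9
eef_pos: [692.6, 30.8, 240.7]
orientation: [2.218, -0.02, -2.21]
ft_force: [-1.5, -0.9, 1.4]
finger_gap: 16.0
```

```bash
python3 -c "
from h import *
go([693.3,28.4,80],3.227+1.467);s=sensors.get_obs();print(s['ft_force'],s['ft_torque'],s['finger_gap'])"
```

```text
shift [ 0.0057 -0.0011 -0.0006] yaw 0.0334767985500406 grasp [693.1  28.1  81.7] ty -1.572 q6 1.226448160695735 down [ 0.003 -0.017 -1.   ]
[-1.49986897 -0.86236371  1.44764236] [-0.15870148  0.52073504 -0.35113419] 16.031478330177734
```

Request:
carry_out(jaw=[255, 130, 100, 100, 100, 100, 100, 100, 100, 100], translation=[[0, 0, 0], [0, 0, 0], [0, 0, 0], [0, 0, 0], [0, 0, 0], [-0.1, 0, 0], [-0.25, 0, 0], [-0.4, 0, 0], [-0.5, 0, 0], [-0.5, 0, 0]], yaw=[0.02, 0.02, 0.02, 0.02, 0.02, 0.02, 0.02, 0.02, 0.02, 0.02])

```text
time: 46.9
eef_pos: [693.1, 33.3, 397.0]
orientation: [2.233, -0.029, -2.205]
ft_force: [1.4, 0.3, -0.1]
finger_gap: 53.3
```

```bash
python3 dial.py w20.png; python3 -c "
from h import *
go([633,-91,236],4.70)
im=cv2.imread('pics/w20.png')
cv2.imwrite('pics/w20c.png',cv2.resize(im[80:320,200:480],None,fx=2.4,fy=2.4,interpolation=cv2.INTER_CUBIC))
snap('top','t20.png');m=cams.camera_model('top')
for q,z in dict(dial_grip=75,dial_pointer=80,toggle_tip=101).items():
    for r in cams.landmark_of('top',q)[:2]: print(q,round(r['score'],2),np.round(r['uv'],1),atz(m,r['uv'],z).round(1))
"
```

```text
shift [0.0162 0.0031 0.0129] yaw None grasp [693.9  31.  234.9] ty -1.582 q6 1.2192483986780849 down [ 0.009 -0.015 -1.   ]
dial_grip 0.69 [324.3 238.1] [690.   29.4  75. ]
dial_pointer 0.74 [325.  272.9] [654.2  28.9  55. ]
mark_tip 0.62 [277.9 229.6] [689.7  67.8  45. ]
toggle_tip 0.59 [485.  277.5] [665.2 -88.6 101. ]
control 0.66 [378.7 210.7] [695.4 -23.1   0. ]
shift [-0.0128  0.4075  0.1921] yaw 0.0014012338335867014 grasp [692.1  30.5 230.1] ty -1.582 q6 1.2192220232378626 down [ 0.001 -0.017 -1.   ]
dial_grip 0.77 [304.7 188.1] [688.3  20.9  75. ]
dial_pointer 0.37 [317.5 296.3] [423.3 -11.7  80. ]
toggle_tip 0.38 [352.7 193.2] [671.  -95.2 101. ]
```

View pics/w20c.png

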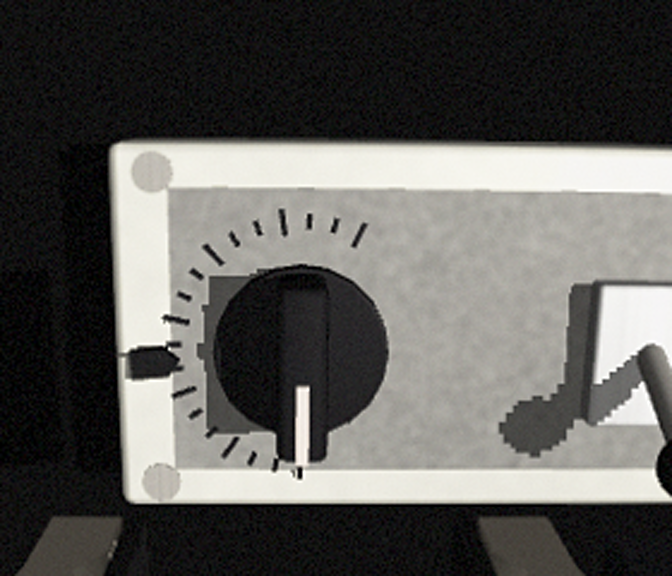

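Dial pointer is on the off tick (column ~301 in the crop). Now over to the toggle with the jaws shut.

Request:
carry_out(jaw=[255, 255, 255, 255, 255, 255, 255], translation=[[0, 0.15, 0.19], [0, 0.3, 0.19], [0, 0.407, 0.19], [0, 0.407, 0.19], [0, 0.407, 0.19], [0, 0.407, 0.19], [0, 0.407, 0.19]], yaw=[0, 0, 0, 0, 0, 0, 0])

```text
time: 48.1
eef_pos: [634.0, -87.2, 391.6]
orientation: [2.22, -0.031, -2.216]
ft_force: [-0.4, 1.0, 0.3]
finger_gap: 3.5
```

```bash
python3 dial.py w21.png; python3 -c "
from h import *
go([633,-91,107],4.70);print(sensors.get_obs()['finger_gap'])
ms=cams.camera_model('wrist');r=cams.cut_out('wrist','toggle_tip')
for k in r[:2]: print(k['score'],k['rect'])
"
```

```text
shift [ 0.0021 -0.4015 -0.1816] yaw None grasp [634.3 -89.9 232.6] ty -1.581 q6 1.3797340141021084 down [ 0.002 -0.017 -1.   ]
dial_grip 0.97 [156.7 157.7] [691.2  28.4  75. ]
dial_grip 0.43 [117.6 154.2] [694.6  57.3  75. ]
dial_pointer 0.61 [171.5 205.5] [652.   28.6  55. ]
mark_tip 0.55 [119.9 156.3] [691.   70.3  45. ]
toggle_tip 0.61 [320.7 197.1] [664.9 -89.3 101. ]
control 0.7 [243.7 142.5] [696.9 -22.2   0. ]
shift [ 0.4191 -0.005   0.0047] yaw 0.002974175878325269 grasp [634.1 -90.4 232.7] ty -1.582 q6 1.3799075265607572 down [ 0.002 -0.017 -1.   ]
0.5886963631114484
```

Request:
carry_out(jaw=[255, 255, 255, 255, 255, 255, 255], translation=[[0.1, 0, 0.006], [0.2, 0, 0.006], [0.3, 0, 0.006], [0.38, 0, 0.006], [0.42, 0, 0.006], [0.42, 0, 0.006], [0.42, 0, 0.006]], yaw=[0, 0, 0, 0, 0, 0, 0])

```text
time: 49.15
eef_pos: [632.8, -89.9, 266.7]
orientation: [2.221, -0.031, -2.215]
ft_force: [0.1, -0.6, 0.9]
finger_gap: 0.7
```

```bash
python3 -c "
from h import *
go([700,-91,107],4.70);s=sensors.get_obs();print(s['ft_force'],s['finger_gap'])"
```

```text
shift [ 0.003  -0.0079 -0.2223] yaw 0.0033483588497436045 grasp [633.3 -92.6 107.7] ty -1.582 q6 1.376821369533141 down [ 0.003 -0.017 -1.   ]
[ 0.06847249 -0.62856403  0.91310254] 0.7013662016059682
```

Request:
carry_out(jaw=[255, 255, 255, 255, 255, 255, 255, 255], translation=[[0, -0.005, -0.03], [0, -0.005, -0.06], [0, -0.005, -0.09], [0, -0.005, -0.12], [0, -0.005, -0.15], [0, -0.005, -0.18], [0, -0.005, -0.2], [0, -0.005, -0.2]], yaw=[0, 0, 0, 0, 0, 0, 0, 0])

```text
time: 49.95
eef_pos: [693.3, -89.0, 266.1]
orientation: [2.22, -0.031, -2.216]
ft_force: [-0.9, -0.7, 0.4]
finger_gap: 0.5
```

Request:
carry_out(jaw=[255, 255, 255, 255], translation=[[0, 0, -0.012], [0, 0, -0.024], [0, 0, -0.03], [0, 0, -0.03]], yaw=[0, 0, 0, 0])

```text
time: 50.35
eef_pos: [697.2, -89.3, 265.4]
orientation: [2.205, -0.033, -2.232]
ft_force: [-25.1, 4.1, 15.2]
finger_gap: 0.4
```

```bash
python3 -c "
from h import *
go([700,-91,107],4.70);s=sensors.get_obs();print(s['ft_force'],s['finger_gap'])"
```

```text
shift [-0.0022 -0.0038 -0.0159] yaw 0.0008766530190893462 grasp [695.2 -92.1 106.4] ty -1.583 q6 1.394875834552159 down [-0.012 -0.018 -1.   ]
[-25.13206878   4.11036495  15.24039435] 0.4043315071744124
```

The lever is at its end stop (25 N at fingertip x ≈ 695). Backing off and rising.

Request:
carry_out(jaw=[255, 255, 255, 255, 255, 255, 255, 255], translation=[[0, 0, 0.05], [0, 0, 0.08], [-0.1, 0, 0.1], [-0.25, 0, 0.1], [-0.4, 0, 0.1], [-0.5, 0, 0.1], [-0.5, 0, 0.1], [-0.5, 0, 0.1]], yaw=[0, 0, 0, 0, 0, 0, 0, 0])

```text
time: 51.15
eef_pos: [669.2, -86.2, 417.0]
orientation: [2.209, -0.032, -2.228]
ft_force: [-0.7, 0.1, -0.3]
finger_gap: 0.5
```

```bash
python3 dial.py w22.png; python3 -c "
from h import *
snap('top','t22.png');snap('scene','s22.png')
for cam in ('top','scene'):
  m=cams.camera_model(cam)
  for q,z in dict(toggle_tip=101,dial_pointer=80,casting1_mid=24,casting2_mid=24,casting3_mid=24,calc1=0,jar=0,boss=0,pen=0,caliper=0,beaker=0).items():
    for r in cams.landmark_of(cam,q)[:2]: print(cam,q,round(r['score'],2),atz(m,r['uv'],z).round(1)[:2])
s=sensors.get_obs();print(s['time'],s['ft_force'])
a=cv2.imread('pics/t22.png');b=cv2.imread('pics/s22.png')
"
```

```text
shift [ 0.081  -0.3986 -0.0723] yaw None grasp [667.2 -88.9 256.6] ty -1.583 q6 1.3889540483256133 down [-0.011 -0.017 -1.   ]
dial_grip 0.94 [173.4 192.4] [693.4  28.9  75. ]
dial_pointer 0.94 [183.1 231.8] [655.2  31.6  55. ]
mark_tip 0.69 [139.5 190.1] [691.   69.8  45. ]
mark_tip 0.61 [ 34.8 401.2] [463.9 228.2  45. ]
toggle_tip 0.87 [323.3 169.1] [712.6 -90.5 101. ]
control 0.67 [251.5 174.9] [695.8 -22.4   0. ]
top toggle_tip 0.62 [411.6 -10.9]
top dial_pointer 0.88 [643.9  31.8]
top casting1_mid 0.62 [ 444.8 -494.6]
top casting2_mid 0.76 [456.2 238.3]
top casting3_mid 0.62 [441.9 310.2]
top calc1 0.63 [ 713.5 -378.6]
top calc1 0.6 [711.4 351.5]
top jar 0.69 [ 576.9 -475.1]
top boss 0.7 [ 443.5 -507. ]
top pen 0.49 [ 439.4 -497.3]
top pen 0.42 [496.   26.9]
top caliper 0.76 [424.8 -11.5]
top beaker 0.73 [608.5 469.7]
scene toggle_tip 0.48 [764.8 -94.5]
scene dial_pointer 0.71 [668.4  -1.3]
scene dial_pointer 0.58 [504.1 244.1]
scene casting2_mid 0.48 [ 476.3 -258.4]
scene casting2_mid 0.16 [493.6  22.4]
scene casting3_mid 0.68 [453.1 302.1]
scene calc1 0.98 [707.3 352.1]
scene calc1 0.71 [ 706.4 -364.3]
scene jar 0.82 [ 576.6 -473. ]
scene boss 0.93 [ 434.7 -496.8]
scene pen 0.51 [487.   44.7]
scene pen 0.45 [616.8  84.1]
scene caliper 0.81 [422.6 -20.4]
scene caliper 0.36 [452.6 244.3]
scene beaker 0.85 [596.2 478.3]
scene beaker 0.51 [620.7  66.3]
52.65 [ 0.49034227 -0.03542543 -0.21436677]
```

```bash
python3 -c "
import cv2,numpy as np
a=cv2.imread('pics/t22.png')[160:340,140:540];b=cv2.imread('pics/s22.png')[150:350,150:450]
cv2.imwrite('pics/j22.png',np.vstack([cv2.resize(a,(640,288),interpolation=cv2.INTER_CUBIC),cv2.resize(b,(465,310))[:, :].copy() if 0 else cv2.copyMakeBorder(cv2.resize(b,(465,310)),0,0,0,175,0)]))"
```

Request:
carry_out(jaw=[255, 255, 255, 255, 255, 255, 255, 255, 255, 255], translation=[[-0.1, -0.88, 0.69], [-0.1, -0.88, 0.69], [-0.1, -0.88, 0.69], [-0.1, -0.88, 0.69], [-0.1, -0.88, 0.69], [-0.1, -0.88, 0.69], [-0.1, -0.88, 0.69], [-0.1, -0.88, 0.69], [-0.1, -0.88, 0.69], [-0.1, -0.88, 0.69]], yaw=[0, 0, 0, 0, 0, 0, 0, 0, 0, 0])

```text
time: 53.65
eef_pos: [465.8, 180.4, 443.5]
orientation: [2.205, -0.033, -2.232]
ft_force: [0.2, 0.1, -0.1]
finger_gap: 0.7
```

```bash
python3 look.py w23.png casting1_mid,casting2_mid,casting3_mid,casting4_mid,tray_in 24 465,172,42,1.661
python3 -c "
from h import *
m=cams.camera_model('wrist')
for n in ('casting1_mid','casting2_mid','casting3_mid'):
  for r in cams.cut_out('wrist',n)[:1]:
    ys,xs=np.nonzero(r['mask']);rr=cv2.minAreaRect(np.c_[xs,ys].astype(np.float32));print(n,r['score'],r['rect'],rr)
snap('top')
mt=cams.camera_model('top')
for q,z in dict(toggle_tip=101,dial_pointer=80,dial_grip=75,mould=0).items():
    for r in cams.landmark_of('top',q)[:2]: print(q,round(r['score'],2),atz(mt,r['uv'],z).round(1)[:2])
"
```

```text
casting1_mid 0.62 [325.7 211.5] [452.9 172.4  24. ]
casting2_mid 0.72 [251.2 220.5] [445.  247.3  24. ]
casting3_mid 0.74 [188.4 227.4] [439.1 311.7  24. ]
tray_in 0.78 [255.  212.6] [453. 243.  24.]
tray_in 0.57 [449.1 173.2] [489.9  50.4  24. ]
53.95 [-0.7  0.8 -0.3] 0.1408780879755982
shift [ 0.8079  0.0028 -0.0137] yaw -0.20698757257841294 grasp [464.  177.2 284.3] ty -1.584 q6 0.7913510464831552 down [-0.013 -0.018 -1.   ]
casting1_mid 0.95 [293.6, 140.5, 51.9, 132.5] ((327.13079833984375, 206.54617309570312), (135.3218994140625, 48.99371337890625), 82.87498474121094)
casting2_mid 0.62 [219.1, 146.5, 60.2, 136.4] ((256.7166442871094, 213.88729858398438), (137.1063995361328, 50.75415802001953), 79.2156982421875)
casting3_mid 0.77 [152.0, 156.9, 63.7, 133.6] ((187.55770874023438, 221.78846740722656), (133.94732666015625, 51.774658203125), 78.69007110595703)
toggle_tip 0.52 [718.5 -92.8]
dial_pointer 0.65 [651.6  25.8]
dial_pointer 0.26 [692.6 331.7]
dial_grip 0.72 [694.4  33.8]
mould 0.58 [ 455.2 -250.3]
```

All three castings are in place in the tray, the toggle ball is at x≈715 (off) and the dial is at its off stop. Handing in.

```bash
python3 -c "
from rig import ctrl
print(ctrl.close_job())"
```

```text
the job is handed in; nothing more can be done
None
```

The job is done in the order asked and handed in at about 54 s of the 210 s allowed; no verdict came back.

- **Dial to the mark:** I turned it down to the wedge in two grips. The first left it 0.03 rad short; after the second, the close-up showed pointer and wedge within about 0.01 rad.
- **Castings:** three were present. I gripped each within a few millimetres of its balance point and laid them flat, fin up, side by side in the tray. On the first one, an initial grip closed about 5 mm off, so I opened and re-gripped it before lifting. The last wrist-camera check placed their midpoints at about (453, 172), (445, 247) and (439, 312) mm, all inside the tray.
- **Dial off:** I turned it until it met its stop. The close-up then showed the pointer on the off tick, within about 0.02 rad.
- **Toggle:** I pushed it to its end stop, where the contact force reached 25 N. The ball went from x ≈ 667 mm to 713–718 mm, which matches the full 48 mm swing.

**Checks that disagreed or failed:**
- With the arm over the scene, the top and scene cameras missed casting 1, so I checked it again with the wrist camera from over the tray.
- I could not view a last overall picture because the 16-picture limit was reached. The final state of the toggle and the bystander objects therefore rests on the networks' positions. For the bystanders, these were within roughly 15 mm of where they started; the beaker had no reliable top-view position at the start.

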